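Ready the dry-block heater

TASK

Get the block heater ready for the next class: set every aluminium tube block that is on the bench into a heater pocket of its own, keyway over the red key, shuffling it until it drops fully down onto the pocket floor. Take the amber splash guard out of its stand, hook it over the upper rail behind the heater and slide it along until its edge rests against the red stop collar. Only when all that is in place, press the green start button fully down and let it go; leave the other labware where it stands.

Things in the scene. Friction and masses are not known exactly. Their poses are not given: they have to be found in the camera images.
- heater: white dry-block heater 190 (x) x 265 (y) x 74 mm high, fixed; origin at the centre of its underside, z up. Its flat deck is 74 mm above the bench; four pockets in a square, 86 mm apart, lie towards +y, the control strip with the start button along its -y side
- pocket0 (a point): centre of a pocket's floor, 36 mm above the bench, axes as the heater's. Pocket 63 x 63 mm, 38 mm deep, open on top: a block has 1.5 mm play each way. A red key rib, 10 mm wide, stands 7 mm out from the middle of its -x wall over the full depth, so a block enters only with its x axis along the heater's x (to about 0.05 rad). A seated block has its origin here
- pocket1 (a point): centre of a pocket's floor, 36 mm above the bench, axes as the heater's. Pocket 63 x 63 mm, 38 mm deep, open on top: a block has 1.5 mm play each way. A red key rib, 10 mm wide, stands 7 mm out from the middle of its -x wall over the full depth, so a block enters only with its x axis along the heater's x (to about 0.05 rad). A seated block has its origin here
- pocket2 (a point): centre of a pocket's floor, 36 mm above the bench, axes as the heater's. Pocket 63 x 63 mm, 38 mm deep, open on top: a block has 1.5 mm play each way. A red key rib, 10 mm wide, stands 7 mm out from the middle of its -x wall over the full depth, so a block enters only with its x axis along the heater's x (to about 0.05 rad). A seated block has its origin here
- pocket3 (a point): centre of a pocket's floor, 36 mm above the bench, axes as the heater's. Pocket 63 x 63 mm, 38 mm deep, open on top: a block has 1.5 mm play each way. A red key rib, 10 mm wide, stands 7 mm out from the middle of its -x wall over the full depth, so a block enters only with its x axis along the heater's x (to about 0.05 rad). A seated block has its origin here
- start (a joint): travel of the green start button, m: 0 at rest, 0.006 fully down (5 N); a spring returns it
- start_top (a point): centre of the top of the green start button (32 mm across, on the heater's control strip, about 22 mm above the deck, presses straight down)
- block0: aluminium tube block 60 x 60 x 50 mm, 0.4 kg, may be absent; origin at the centre of its underside, z up. Its keyway, 14 mm wide and 9 mm deep, runs up the middle of its -x side; the top corners beside it are red. Lifting bail: blue bar 36 mm along x, 10 mm thick in y, 77 to 95 mm up, on two posts (grasp across y; fingertips down to 55 mm). Starts upright, turned at most 1.2 rad from the heater
- block1: aluminium tube block 60 x 60 x 50 mm, 0.4 kg, may be absent; origin at the centre of its underside, z up. Its keyway, 14 mm wide and 9 mm deep, runs up the middle of its -x side; the top corners beside it are red. Lifting bail: blue bar 36 mm along x, 10 mm thick in y, 77 to 95 mm up, on two posts (grasp across y; fingertips down to 55 mm). Starts upright, turned at most 1.2 rad from the heater
- block2: aluminium tube block 60 x 60 x 50 mm, 0.4 kg, may be absent; origin at the centre of its underside, z up. Its keyway, 14 mm wide and 9 mm deep, runs up the middle of its -x side; the top corners beside it are red. Lifting bail: blue bar 36 mm along x, 10 mm thick in y, 77 to 95 mm up, on two posts (grasp across y; fingertips down to 55 mm). Starts upright, turned at most 1.2 rad from the heater
- block3: aluminium tube block 60 x 60 x 50 mm, 0.4 kg, may be absent; origin at the centre of its underside, z up. Its keyway, 14 mm wide and 9 mm deep, runs up the middle of its -x side; the top corners beside it are red. Lifting bail: blue bar 36 mm along x, 10 mm thick in y, 77 to 95 mm up, on two posts (grasp across y; fingertips down to 55 mm). Starts upright, turned at most 1.2 rad from the heater
- rail: fixed hanging rail: two parallel horizontal steel bars 12 mm thick along y, one above the other at 180 and 110 mm above the bench, between two 16 mm posts 420 mm apart; origin on the bench midway between the posts. It stands behind the heater, on its +x side
- stop: red stop collar fixed on the upper bar, 40 mm across and 16 mm long (8 mm either side of its origin, which lies on the bar's axis 180 mm above the bench), y along the rail. The guard belongs against its +y face
- guard: amber splash guard, 0.2 kg, loose, upright in its stand at first. Panel 160 mm along y, 5 mm thick, 11 to 16 mm to the -x side of the origin, from 105 mm below it to 11 mm above. Two hooks, 24 mm wide at y = +-52 mm, go over to +x and down to 18 mm below the origin: a space 22 mm wide, open below, roof 6 mm above the origin. Hung, the origin is at the upper bar's axis within 6 mm
- guard_grip (a point): middle of the guard's blue grip tab, 46 mm along y, 10 mm thick in x, 13.5 mm to the -x side of the guard's origin, from 25 mm below this point to 25 mm above (36 mm above the guard's origin). Grasp it across x, at or up to 8 mm above this point. The guard may hang either way round; its panel then leans on the lower bar, tilted under 0.08 rad
- stand: fixed grey stand for the guard, 90 x 130 mm foot 10 mm thick with two 40 mm high cheeks 6.6 mm apart, slot along y through its origin; the guard's panel stands in the slot and lifts straight up (50 mm to clear)
- wash_bottle: bystander: blue wash bottle, 60 mm across, 185 mm high, origin under its centre
- dropper: bystander: brown dropper bottle, 36 mm across, 85 mm high, origin under its centre
- beaker: bystander: glass beaker, 56 mm across, 75 mm high, origin under its centre
- tube_rack: bystander: white test-tube rack 60 x 150 mm, tubes up to 112 mm high, origin under its centre

How it is judged:
By the outcome, as a careful person would: the job done as asked, in the order asked, and still so for the second after the job is handed in, with the robot touching nothing.
Of block0, block1, block2, block3 only 3 to 4 are there at a start; the rules pass over those that are not, and their reading is None.
At some moment in a run one of block0, block1, block2, block3 may be knocked a few centimetres aside while the robot is not near it.
It also fails if it takes over 210 s, if anything falls off the work surface, if the arm or the gripper's body presses on something with over 40 N, if the wrist force passes 120 N, or if a joint passes its speed limit or range.

ROBOT

A 7-joint arm with a two-finger parallel gripper is mounted at the origin on the work surface. World frame = base frame: x ahead of the robot, y to its left, z up, the work surface at z = 0. Lengths are in mm, angles in rad, forces in N, time in s.
With the tool pointing down it reaches from about 400 to 875 mm from the base axis. Payload 4.4 kg.
Tool frame: the origin (TCP) lies midway between the tips of the shut fingers; the grasp point (between the pads) lies 19 mm behind it (ctrl.pinch_z is the distance from the TCP to the grasp point, in mm); z points along the fingers, y is the line along which they close (so a half turn about z gives the same grasp; the last joint's range is limited). The gripper opens to 85 mm and grips with 20 to 120 N. Pads are 22 mm wide; open, the fingers measure 114 mm over their backs; the gripper's body (76 mm by 85 mm) begins 54 mm behind the grasp point. The pads swing forward as they close: fully open they stand 13 mm farther back than shut.
Start: joints at [1.251, 0.628, 0.038, 1.517, -0.027, 0.996, -0.02], TCP at [163.232, -629.184, 231.313] pointing down, gripper open.
Joint ranges: [-3.06, 3.06], [-0.37, 2.12], [-1.25, 1.32], [0.18, 2.47], [-1.1, 4.24], [0.23, 1.98], [-2.94, 2.94]. Speed limits (rad/s): [2.57, 2.57, 3.14, 3.14, 3.14, 3.14, 3.14].

INTERFACE

Orientations are given as [roll, pitch, yaw] about the fixed x, y, z axes, in that order (R = Rz(yaw) Ry(pitch) Rx(roll)).
In Python, from cell import read_state, cams, order, ctrl gives the robot as it stands.
- The arm moves only by the tool move_arm, never from a script. Its argument "targets" is text: rows parted by semicolons, each of 7 numbers parted by spaces: the gripper's target within -1 to 1 (fully open at 1, half-way at 0, shut at -1), then the shift along the tool's x, y, z in cm, then the turn, a rotation vector about the tool's x, y, z in degrees. A call has 1 to 5 rows; each row shifts and turns the commanded pose from where the row before left it, along the tool's axes as they then stand; what a row does not reach is not made up. A row lasts 1/12 s, in which the tool goes at most 41.7 mm and 7.16 degrees, less where a joint would pass 70% of its speed; a pose out of reach is approached as far as the arm can. A call with a gripper value outside its range is refused whole. The fingers move at their own pace and stop on an object; the grip force is fixed at half the most. Time passes only in rows, so rows that do not move let the fingers close. It gives the time, the measured TCP pose, the force, the opening and the grip force at its end, in the units of the state.
- read_state(): the state, without advancing time (a new reading comes with each control period).
- cams.get_image(name): name is "scene" or "side" or "wrist"; returns a dict with "color" (420x560x3 uint8, red, green, blue), "fovy" (degrees; the focal length in pixels is half the picture's height over the tangent of half this angle, whatever the lens; pixels are square), "cx", "cy" (the principal point, pixels), "rvec" (rotation vector, rad) and "tvec" (3), from world to camera coordinates, as OpenCV has them. Camera axes: x right, y down, z forward; pixel columns grow to the right and rows downward; lengths in mm; the calibration is good to about 2 mm. A picture is of the moment at which its call begins. There is no depth.
- order.finish_job(): hands the job in; it is judged then, once.
The state is a dict: "clock": time; "qpos": joint angles; "qd": joint speeds; "tau": joint torques, N m; "eef_pos": TCP position; "tool_rot": TCP orientation; "force": force on the tool from outside, world axes, zero at the start; "torque": the same for the moment, N m; "width": finger opening in mm; "gripper_force": force on a finger pad.
Only numpy, scipy, OpenCV 4.12 (cv2) and the standard library are available. Lean on these libraries where they do the work, as an engineer would, in place of code of your own. Each camera call takes 0.05 s, during which the arm holds its last target. There are 200 camera calls.

## Working session

There is one attempt and no reset: what is moved stays moved. The work goes in short steps, Python scripts to look and compute and a tool call to move; the robot and the scene stay as the last step left them, time stands still between calls to the robot, and variables do not carry over. Pictures are saved under pics/ and viewed, at most 14 in all, crops included, and the job is handed in when it is done.

Besides the shell and the picture viewer there is one more tool, called after ">>>" as name(argument=value, ...) on one line, values as JSON. move_arm: Moves the arm, as the interface text tells. Its arguments: {"type":"object","properties":{"targets":{"type":"string"}},"required":["targets"]}

```bash
mkdir -p pics; ls
cat > h.py <<'E'
import numpy as np, cv2
from cell import read_state, cams, order, ctrl
def shot(n,f=None):
    im=cams.get_image(n)
    if f: cv2.imwrite('pics/'+f,im['color'][:,:,::-1])
    return im
def K(im):
    f=im['color'].shape[0]/2/np.tan(np.radians(im['fovy'])/2)
    return np.array([[f,0,im['cx']],[0,f,im['cy']],[0,0,1]])
def ray(im,uv):
    R=cv2.Rodrigues(np.array(im['rvec'],float))[0];t=np.array(im['tvec'],float).ravel()
    return -R.T@t, R.T@np.linalg.inv(K(im))@np.array([uv[0],uv[1],1.])
def onz(im,uv,z):
    c,d=ray(im,uv); return c+d*(z-c[2])/d[2]
def proj(im,p):
    return cv2.projectPoints(np.array(p,float).reshape(-1,3),np.array(im['rvec'],float),np.array(im['tvec'],float),K(im),None)[0].reshape(-1,2)
E
python3 - <<'E'
from h import *
s=read_state();print(s)
for n in ['scene','side','wrist']:
    im=shot(n,n+'0.png');print(n,{k:im[k] for k in im if k!='color'}, ray(im,(280,210)))
E
```

```text
pics
{'clock': 0.0, 'qpos': array([ 1.25120193,  0.62931672,  0.0384581 ,  1.51839775, -0.02701866,
        0.99627379, -0.02000121]), 'qd': array([-1.18962133e-04,  8.92403308e-05,  2.84305478e-05,  5.79099353e-04,
       -1.50000043e-03, -6.87021926e-04, -5.01872166e-04]), 'tau': array([ 1.36746810e-03, -5.63400042e+01,  1.22584954e+00, -1.93449855e+01,
        1.07720160e-02,  1.04493127e-02, -2.26574650e-05]), 'eef_pos': array([ 163.06659691, -628.56221549,  230.39891384]), 'tool_rot': array([-3.13971549e+00,  1.76039348e-05,  2.53769317e-01]), 'force': array([1.02171584, 0.21374736, 0.05123191]), 'torque': array([ 0.0011036 ,  0.02120222, -0.02390819]), 'gripper_force': 0.0, 'width': 85.67398934939659}
scene {'fovy': 50.82019272544753, 'cx': 276.59932860983747, 'cy': 206.84861842941325, 'rvec': array([ 0.65190834,  2.49714187, -1.32273031]), 'tvec': array([ 479.00950422,  -21.99391759, 1408.60306797])} (array([998.16194184, 790.40586733, 770.08294579]), array([-0.41280649, -0.71303461, -0.56681782]))
side {'fovy': 48.104802519686125, 'cx': 282.13070687476954, 'cy': 208.18977703290045, 'rvec': array([ 0.79511702, -2.52505646,  1.15118662]), 'tvec': array([ 427.40542843,  333.3061278 , 1299.18999168])} (array([ -92.96810974,  867.84772322, 1104.47284685]), array([ 0.43890308, -0.61226221, -0.65767346]))
wrist {'fovy': 66.50514688088688, 'cx': 277.71337160144606, 'cy': 205.03661502476677, 'rvec': array([-2.27330473,  1.75711266,  0.28717154]), 'tvec': array([-649.35813794,  -42.14563095,  379.97582391])} (array([ 241.51306741, -608.57543308,  373.0030198 ]), array([-0.31945018, -0.08939705, -0.94353108]))
```

View pics/scene0.png

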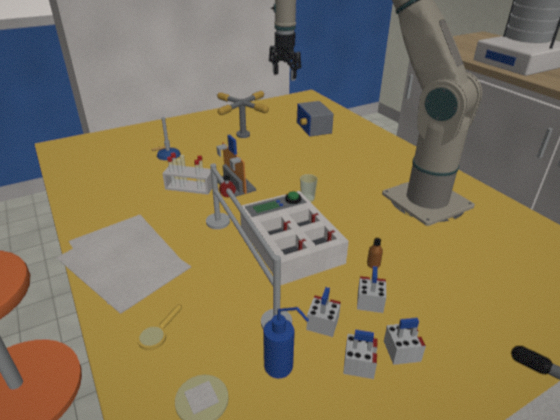

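View pics/side0.png

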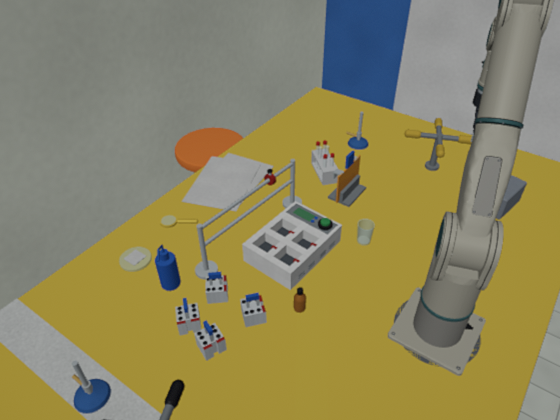

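Both views show four blocks (scene px ≈ (323,313), (372,292), (361,353), (404,340)). The heater is at ≈ (290,235), the button at (293,197), the guard at (235,165) and the rail to the heater's left. Next I'll take coarse measurements by colour.

Run:
```python
from h import *
S=shot('scene');D=shot('side')
a=cv2.resize(S['color'][160:390,190:440],None,fx=2.6,fy=2.6,interpolation=cv2.INTER_CUBIC)[:,:,::-1]
b=cv2.resize(D['color'][140:360,150:390],None,fx=2.6,fy=2.6,interpolation=cv2.INTER_CUBIC)[:,:,::-1]
cv2.imwrite('pics/cs.png',a);cv2.imwrite('pics/cd.png',b)
for n,im in(('S',S),('D',D)):
    hsv=cv2.cvtColor(im['color'],cv2.COLOR_RGB2HSV)
    H,s,v=[hsv[:,:,i].astype(int) for i in range(3)]
    for c,m in(('blue',(H>100)&(H<130)&(s>120)&(v>50)),('red',((H<6)|(H>172))&(s>120)&(v>50)),('green',(H>50)&(H<85)&(s>90)),('amber',(H>5)&(H<16)&(s>150)&(v>80))):
        N,_,st,ce=cv2.connectedComponentsWithStats(m.astype(np.uint8))
        print(n,c)
        for i in range(1,N):
            if 5<st[i,4]<3000: print('  ',ce[i].round(1),st[i],onz(im,ce[i],{'blue':86,'red':50,'green':90,'amber':60}[c])[:2].round())
```

```text
S blue
   [500.2  57.4] [486  51  29  14 200] [-1308.  -774.]
   [304.2 118.6] [298 105  13  30 149] [ 104. -572.]
   [232.  144.5] [229 136   7  18  91] [ 446. -500.]
   [166.3 153.2] [158 149  21  10 114] [ 667. -547.]
   [277.5 201. ] [276 200   4   3   8] [ 484. -112.]
   [281.  204.5] [280 204   3   2   6] [484. -92.]
   [374.5 274.4] [373 267   4  16  57] [441. 256.]
   [324.9 295.8] [322 288   7  16  65] [576. 256.]
   [278.8 345.1] [ 264  308   44   70 1603] [725. 319.]
   [408.6 323.1] [400 319  18   9 140] [473. 399.]
   [363.6 335.8] [354 331  19  11 149] [571. 380.]
S red
   [171.  156.8] [168 153   7   8  32] [ 643. -584.]
   [197.6 160.1] [195 156   6   9  27] [ 571. -516.]
   [226.8 187.8] [220 182  16  14 124] [ 558. -301.]
   [313.  217.8] [312 215   3   7  20] [412. -37.]
   [285.  225.8] [284 223   3   7  20] [500. -43.]
   [329.  235.5] [328 232   3   8  24] [419.  51.]
   [300.3 244. ] [299 240   5   9  27] [505.  45.]
   [381.  279.7] [378 279   7   2   7] [410. 249.]
   [318.  297.2] [316 297   5   2   6] [570. 224.]
   [335.4 301.6] [332 301   8   3  11] [544.
[... 1945 characters left out ...]
 253.]
   [260.2 298.3] [260 296   2   5   6] [439. 225.]
   [262.9 308.2] [262 306   3   6  10] [412. 248.]
   [194.6 319.2] [191 318   8   3  14] [541. 382.]
   [180.7 322. ] [177 321   8   3  14] [566. 410.]
   [220.2 339.5] [217 338   7   4  15] [444. 391.]
   [207.4 346.3] [204 344   8   5  18] [457. 425.]
D green
   [303.8 213.9] [294 208  20  13 123] [ 509. -105.]
   [324.8 221.9] [320 218  11   9  77] [ 433. -111.]
D amber
   [203.4 146.1] [ 175  128   67   44 1769] [1081. -247.]
   [317.5 142.5] [316 141   4   4   8] [ 719. -529.]
   [324.5 141.5] [323 140   4   4   8] [ 700. -552.]
   [348. 182.] [340 174  17  17  17] [ 491. -371.]
   [299.  302.3] [294 294  11  18 140] [338. 181.]
```

View pics/cs.png

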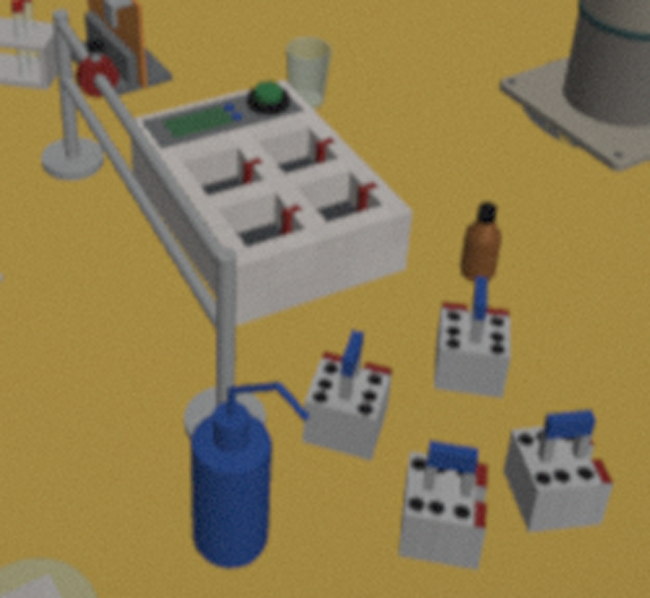

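View pics/cd.png

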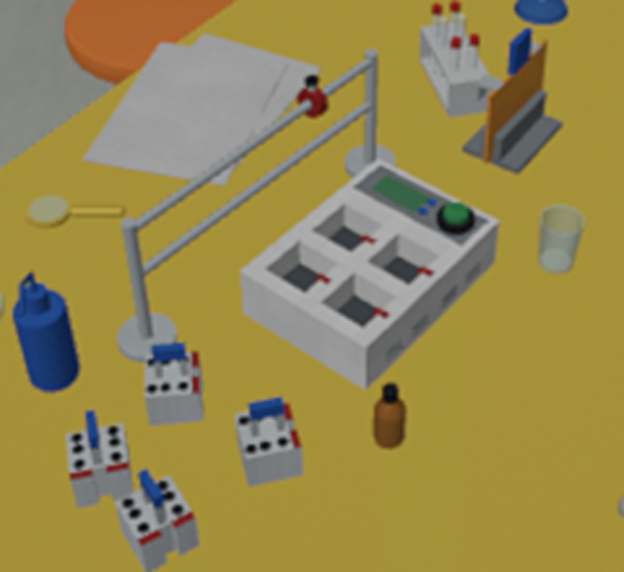

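The crops confirm the layout: four blocks, empty pockets with red keys towards the robot (-x), rail and red collar on the far side, guard in its stand. The two cameras agree on the bails to within a few mm. I'm moving over the heater for a wrist view.

>>> move_arm(targets="1 2.3 -2.6 -0.8 0 0 0;1 2.3 -2.6 -0.8 0 0 0;1 2.3 -2.6 -0.8 0 0 0;1 2.3 -2.6 -0.8 0 0 0;1 2.3 -2.6 -0.8 0 0 0")

```text
clock: 0.67
eef_pos: [242.4, -472.9, 271.6]
tool_rot: [-3.141, -0.0, 0.254]
force: [1.1, -0.3, -0.1]
width: 85.4
gripper_force: 0.0
```

>>> move_arm(targets="1 2.3 -2.6 -0.5 0 0 0;1 2.3 -2.6 -0.5 0 0 0;1 2.3 -2.6 -0.5 0 0 0;1 2.3 -2.6 -0.5 0 0 0;1 2.3 -2.6 -0.5 0 0 0")

```text
clock: 1.08
eef_pos: [321.0, -318.2, 296.7]
tool_rot: [3.141, -0.0, 0.254]
force: [-0.5, 0.6, 0.9]
width: 85.4
gripper_force: 0.0
```

>>> move_arm(targets="1 2.3 -2.6 0 0 0 0;1 2.3 -2.6 0 0 0 0;1 2.3 -2.6 0 0 0 0;1 2.3 -2.6 0 0 0 0;1 2.3 -2.6 0 0 0 0")

```text
clock: 1.5
eef_pos: [399.7, -163.5, 296.6]
tool_rot: [3.141, -0.0, 0.254]
force: [0.6, -1.2, 0.3]
width: 85.6
gripper_force: 0.0
```

>>> move_arm(targets="1 2.3 -2.6 0 0 0 0;1 2.3 -2.6 0 0 0 0;1 2.3 -2.6 0 0 0 0;1 0 0 0 0 0 0;1 0 0 0 0 0 0")

```text
clock: 1.92
eef_pos: [447.1, -70.3, 296.3]
tool_rot: [-3.141, -0.0, 0.259]
force: [-0.0, -1.6, -0.6]
width: 85.3
gripper_force: 0.0
```

```bash
cat >> h.py <<'E'
def comps(im,c,amin=30):
    hsv=cv2.cvtColor(im['color'],cv2.COLOR_RGB2HSV)
    H,s,v=[hsv[:,:,i].astype(int) for i in range(3)]
    m={'blue':(H>100)&(H<130)&(s>120)&(v>50),'red':((H<6)|(H>172))&(s>120)&(v>50),'green':(H>50)&(H<85)&(s>90),'amber':(H>5)&(H<16)&(s>150)&(v>80)}[c]
    cs=cv2.findContours(m.astype(np.uint8),cv2.RETR_EXTERNAL,cv2.CHAIN_APPROX_NONE)[0]
    return [q for q in cs if cv2.contourArea(q)>amin]
def go(x,y,z,yaw):
    "remaining move, tool axes, cm and deg (tool down)"
    s=read_state();p=s['eef_pos'];a=s['tool_rot'][2]
    d=np.array([x,y,z])-p
    print('shift cm',(np.array([np.cos(a)*d[0]+np.sin(a)*d[1],np.sin(a)*d[0]-np.cos(a)*d[1],-d[2]])/10).round(2),'turn z deg',round(-np.degrees((yaw-a+np.pi)%(2*np.pi)-np.pi),1),'at',p.round(1),round(a,3))
E
python3 - <<'E'
from h import *
W=shot('wrist','w1.png')
for q in comps(W,'red'):
    r=cv2.minAreaRect(q);print('red',np.round(r[0]),r[1],[onz(W,p,74)[:2].round(1).tolist() for p in cv2.boxPoints(r)])
for q in comps(W,'green'):
    (c,r)=cv2.minEnclosingCircle(q);print('green',c,r,onz(W,c,96)[:2])
E
```

```text
red [230. 189.] (6.957010269165039, 6.640782833099365) [[408.5, -16.9], [416.6, -17.7], [416.0, -25.8], [407.8, -25.1]]
red [232. 181.] (8.049844741821289, 5.366562843322754) [[420.3, -16.8], [426.7, -18.3], [424.6, -27.4], [418.2, -25.9]]
red [158. 166.] (7.761139392852783, 7.033533096313477) [[414.0, 69.2], [422.4, 68.4], [422.5, 59.7], [414.0, 60.4]]
red [160. 158.] (8.854375839233398, 5.375871658325195) [[425.6, 68.8], [432.0, 67.7], [431.2, 58.0], [424.9, 59.0]]
red [ 11. 130.] (7.77817440032959, 15.55634880065918) [[410.9, 237.3], [426.4, 225.5], [421.8, 219.6], [406.2, 231.4]]
red [252. 118.] (7.273237705230713, 7.905693531036377) [[494.2, -22.9], [502.6, -23.7], [502.2, -31.6], [493.7, -30.8]]
red [255. 109.] (9.17060375213623, 6.008327484130859) [[505.4, -22.9], [511.7, -23.6], [511.2, -33.4], [504.8, -32.9]]
red [ 32. 112.] (8.09019947052002, 17.30926513671875) [[437.0, 216.2], [452.9, 202.7], [447.9, 197.0], [431.8, 210.5]]
red [175.  91.] (8.538147926330566, 7.905693531036377) [[500.3, 63.6], [508.5, 62.2], [508.1, 53.4], [499.8, 54.7]]
red [181.  83.] (17.71950912475586, 6.31858491897583) [[510.8, 63.2], [517.2, 62.4], [517.1, 44.1], [510.6, 44.8]]
red [7. 4.] (9.984603881835938, 19.414506912231445) [[537.8, 243.6], [551.5, 228.1], [545.5, 222.8], [531.7, 238.3]]
green (310.6111145019531, 197.5) 13.838895797729492 [ 432.73755457 -112.44107397]
green (337.0, 122.5) 35.01795196533203 [ 517.88923932 -115.47536484]
```

View pics/w1.png

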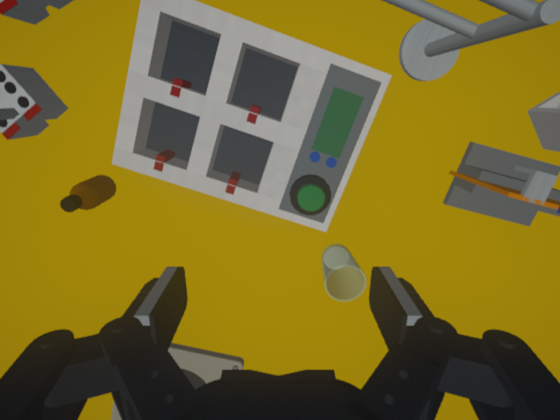

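The wrist view shows four pocket keys (231,185), (159,162), (253,113), (178,87), the green button at (311,197), the stand at right, and the beaker at (343,270). Heater yaw is about -0.07. I'm shifting to see the whole deck.

>>> move_arm(targets="1 1.2 -2.7 -1.5 0 0 0;1 1.2 -2.7 -1.5 0 0 0;1 0 0 0 0 0 6.3;1 0 0 0 0 0 6.3;1 0 0 0 0 0 6.3")

```text
clock: 2.38
eef_pos: [455.8, -15.4, 326.6]
tool_rot: [3.141, -0.0, -0.084]
force: [-0.3, 1.0, 0.4]
width: 85.7
gripper_force: 0.0
```

>>> move_arm(targets="1 0 0 0 0 0 0;1 0 0 0 0 0 0;1 0 0 0 0 0 0")

```text
clock: 2.63
eef_pos: [455.9, -14.9, 326.3]
tool_rot: [3.141, 0.0, -0.075]
force: [-0.4, -0.0, -0.1]
width: 85.7
gripper_force: 0.0
```

```bash
cat > heat.py <<'E'
from h import *
W=shot('wrist','w2.png')
hsv=cv2.cvtColor(W['color'],cv2.COLOR_RGB2HSV)
m=((hsv[:,:,1]<90)&(hsv[:,:,2]>60)).astype(np.uint8)
m=cv2.morphologyEx(m,cv2.MORPH_CLOSE,np.ones((5,5)))
c0=proj(W,[480,0,74])[0];
cs=[q for q in cv2.findContours(m,cv2.RETR_EXTERNAL,cv2.CHAIN_APPROX_NONE)[0] if cv2.pointPolygonTest(q,tuple(map(float,c0)),False)>0 or cv2.contourArea(q)>10000]
q=max(cs,key=cv2.contourArea)
P=np.array([onz(W,p[0],74)[:2] for p in q]);Pf=P.astype(np.float32)
print('rect',cv2.boundingRect(q),cv2.minAreaRect(Pf))
a=-.07;R=np.array([[np.cos(a),-np.sin(a)],[np.sin(a),np.cos(a)]])
c=np.array(cv2.minAreaRect(Pf)[0])
L=(P-c)@R
for nm,s,ax in(('+x',1,0),('-x',-1,0),('+y',1,1),('-y',-1,1)):
    h=[95,132.5][ax]
    k=(abs(L[:,ax]*s-h)<12)&(abs(L[:,1-ax])<[132.5,95][ax]-15)
    l=L[k]; f=np.polyfit(l[:,1-ax],l[:,ax],1); r=l[:,ax]-np.polyval(f,l[:,1-ax]); 
    l=l[abs(r)<2.5];f=np.polyfit(l[:,1-ax],l[:,ax],1);print(nm,k.sum(),len(l),f, (l[:,ax]-np.polyval(f,l[:,1-ax])).std())
print('c',c)
for q in comps(W,'green'):
    (c,r)=cv2.minEnclosingCircle(q);print('green',c,r,onz(W,c,96)[:2])
for q in comps(W,'red'):
    M=cv2.moments(q);print('red',onz(W,(M['m10']/M['m00'],M['m01']/M['m00']),74)[:2].round(1))
for q in comps(W,'blue',20):
    M=cv2.moments(q);print('blue',onz(W,(M['m10']/M['m00'],M['m01']/M['m00']),95)[:2].round(1))
E
python3 heat.py
```

```text
rect (162, 49, 237, 162) ((493.03411865234375, -21.403045654296875), (264.86676025390625, 190.25595092773438), 86.08413696289062)
+x 210 210 [-1.21789868e-03  9.46981253e+01] 0.28195099049559424
-x 180 180 [-3.52827835e-03 -9.44564478e+01] 0.36398072790279434
+y 135 135 [1.82725880e-03 1.31839906e+02] 0.34556019618645045
-y 135 135 [ 1.47954128e-03 -1.31836294e+02] 0.34611322333746675
c [493.03411865 -21.40304565]
green (359.671630859375, 182.79061889648438) 13.226540565490723 [ 433.08365446 -112.3974198 ]
green (362.5, 108.5) 33.32426452636719 [ 518.50200414 -114.98364585]
red [498.3 -27.5]
red [504.   58.3]
red [508.3 -27.7]
red [514.3  57.3]
red [542.6 235.6]
red [565.2 210.1]
blue [439.8 254.5]
blue [ 476.8 -121.3]
blue [ 478.  -102.4]
blue [573.5 249.2]
```

View pics/w2.png

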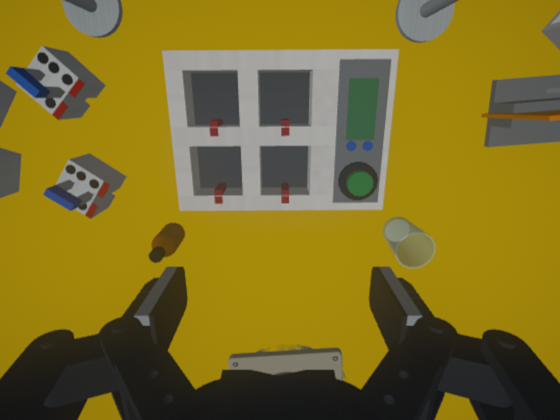

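The view shows the whole deck (corners (163,50) to (384,210)) and gives a clean 265×190 fit, with heater centre (493.1,-21.4) and yaw -0.068. Blocks A and B show at left, at (85,185) and (55,80). I'm going to block A.

>>> move_arm(targets="1 -0.5 -3.6 0.9 0 0 0;1 -0.5 -3.6 0.9 0 0 0;1 -0.5 -3.6 0.9 0 0 0;1 -0.5 -3.6 0.9 0 0 0;1 -0.5 -3.6 0.9 0 0 0")

```text
clock: 3.1
eef_pos: [444.7, 168.6, 281.0]
tool_rot: [-3.141, -0.0, -0.076]
force: [0.3, -0.1, -0.8]
width: 85.3
gripper_force: 0.0
```

>>> move_arm(targets="1 -0.5 -3.5 0.9 0 0 0;1 -0.5 -3.5 0.9 0 0 0;1 0 0 0 0 0 -6.8;1 0 0 0 0 0 -6.8;1 0 0 0 0 0 -6.8")

```text
clock: 3.52
eef_pos: [439.9, 238.6, 262.9]
tool_rot: [3.141, 0.001, 0.289]
force: [0.1, -0.0, 0.6]
width: 85.5
gripper_force: 0.0
```

>>> move_arm(targets="1 0 0 0 0 0 -6.8;1 0 0 0 0 0 -6.8;1 0 0 0 0 0 -6.8;1 0 0 0 0 0 -6.8;1 0 0 0 0 0 -6.3")

```text
clock: 3.93
eef_pos: [440.4, 237.5, 263.2]
tool_rot: [-3.142, 0.0, 0.871]
force: [-0.4, 0.0, 0.2]
width: 85.1
gripper_force: 0.0
```

>>> move_arm(targets="1 0 0 0 0 0 0;1 0 0 0 0 0 0;1 0 0 0 0 0 0")

```text
clock: 4.18
eef_pos: [440.4, 237.7, 263.3]
tool_rot: [3.142, 0.0, 0.862]
force: [0.2, -1.0, -0.5]
width: 85.5
gripper_force: 0.0
```

```bash
cat > blk.py <<'E'
from h import *
import sys
def blocks(W):
    "red corner pairs (z 50) and bail ends (z 95)"
    reds=[]
    for q in comps(W,'red',15):
        M=cv2.moments(q); r=cv2.minAreaRect(q)
        reds.append(onz(W,(M['m10']/M['m00'],M['m01']/M['m00']),50)[:2])
    for q in comps(W,'blue',60):
        P=np.array([onz(W,p[0],95)[:2] for p in q],np.float32)
        r=cv2.minAreaRect(P); 
        M=cv2.moments(q);c=onz(W,(M['m10']/M['m00'],M['m01']/M['m00']),93)[:2]
        near=sorted(reds,key=lambda p:np.hypot(*(p-c)))[:2]
        print('bail',c.round(1),'rect',np.round(r[0],1),np.round(r[1],1),'deg',round(r[2],1),'px',cv2.boundingRect(q))
        if len(near)==2:
            m=(near[0]+near[1])/2; d=near[1]-near[0]; n=np.array([-d[1],d[0]])
            if n@(c-m)<0:n=-n
            u=n/np.hypot(*n)
            print('   reds',near[0].round(1),near[1].round(1),'gap',np.hypot(*d).round(1),'dist',np.hypot(*(c-m)).round(1),'yaw',np.arctan2(n[1],n[0]).round(3),'ctr',(m+27*u).round(1))
if __name__=='__main__':
    print(read_state()['eef_pos'].round(1),read_state()['tool_rot'].round(3))
    W=shot('wrist',sys.argv[1]);blocks(W)
E
python3 blk.py w3.png
```

```text
[440.4 237.7 263.3] [3.142 0.    0.862]
bail [439.6 255.3] rect [439.9 255.5] [34.3  8.5] deg 50.4 px (261, 153, 10, 35)
   reds [441. 390.] [533.8 376.8] gap 93.7 dist 136.7 yaw -1.712 ctr [483.6 356.7]
bail [574.9 256.8] rect [573.1 256.8] [35.8 13.6] deg 41.0 px (368, 54, 20, 43)
   reds [533.8 376.8] [441. 390.] gap 93.7 dist 153.8 yaw -1.712 ctr [483.6 356.7]
bail [471.9 396.7] rect [471.7 396.1] [14.6 37.4] deg 68.6 px (163, 9, 46, 31)
   reds [441. 390.] [456.9 429.6] gap 42.7 dist 26.4 yaw -0.38 ctr [474.  399.8]
```

View pics/w3.png

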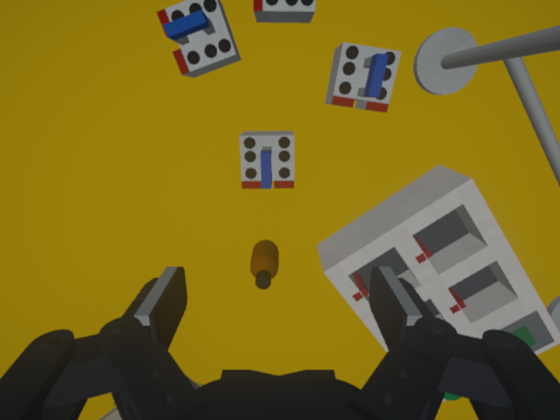

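The view shows A's bail upright at (266,170), B's at (377,76), D's at (185,25), C cut off at the top, and the dropper at (264,262), clear of the grasp. I'm descending on A.

>>> move_arm(targets="1 1.3 -1.2 2.5 0 0 -0.8;1 0 0 4 0 0 0;1 0 0 4 0 0 0;1 0 0 4 0 0 0;1 0 0 2.5 0 0 0")

```text
clock: 4.65
eef_pos: [438.1, 254.7, 90.2]
tool_rot: [-3.141, 0.004, 0.878]
force: [-0.0, 0.6, -0.6]
width: 85.3
gripper_force: 0.0
```

>>> move_arm(targets="1 0 0 2 0 0 0;1 0 0 0.8 0 0 0;1 0 0 0 0 0 0;-1 0 0 0 0 0 0;-1 0 0 0 0 0 0")

```text
clock: 5.07
eef_pos: [440.5, 256.4, 66.6]
tool_rot: [3.141, -0.002, 0.878]
force: [-0.1, 0.6, -0.1]
width: 63.6
gripper_force: 0.0
```

>>> move_arm(targets="-1 0 0 0 0 0 0;-1 0 0 0 0 0 0;-1 0 0 0 0 0 0;-1 0 0 0 0 0 0;-1 0 0 0 0 0 0")

```text
clock: 5.48
eef_pos: [440.1, 255.7, 66.0]
tool_rot: [3.141, -0.001, 0.878]
force: [0.5, -0.6, 6.6]
width: 9.2
gripper_force: 59.7
```

```bash
sed -i "s/(H<6)|(H>172))&(s>120)&(v>50)/(H<9)|(H>172))\&(s>150)\&(v>50)/" h.py
python3 - <<'E'
from h import *
W=shot('scene');S=shot('side')
def tri(a,b):
    (c1,d1),(c2,d2)=ray(W,a),ray(S,b);A=np.array([d1,-d2]).T;t=np.linalg.lstsq(A,c2-c1,rcond=None)[0]
    return ((c1+d1*t[0]+c2+d2*t[1])/2).round(1),np.linalg.norm(c1+d1*t[0]-c2-d2*t[1]).round(1)
# post foots, crops: scene px=190+u/2.6,160+v/2.6 ; side 150+,140+
f=lambda x,y,ox,oy:(ox+x/2.6,oy+y/2.6)
print('post +y foot',tri(f(225,412,190,160),f(147,338,150,140)),'top',tri(f(226,252,190,160),f(131,222,150,140)))
print('post -y foot',tri(f(72,158,190,160),f(371,163,150,140)),'top',tri(f(61,14,190,160),f(372,55,150,140)))
print('collar',tri((226.8,187.8),(270.3,178.4)), 'tab',tri((232,144.5),(349.4,159)))
print('wash',tri(f(231,418,190,160),f(35,300,150,140)))
E
```

```text
post +y foot (array([663.3, 204.4,   9. ]), np.float64(5.8)) top (array([663.9, 202. , 191.1]), np.float64(1.2))
post -y foot (array([ 627.8, -216.8,    2.3]), np.float64(0.8)) top (array([ 626.7, -214.3,  188.5]), np.float64(0.7))
collar (array([ 638.4, -100.4,  181.9]), np.float64(0.7)) tab (array([ 499. , -378.7,  151.8]), np.float64(2.3))
wash (array([716.4, 306.8, 131.8]), np.float64(6.4))
```

Block A is gripped (9.2 mm opening, 60 N). I'm carrying it to the far -y pocket.

>>> move_arm(targets="-1 0 0 -3.5 0 0 0;-1 0 0 -3.5 0 0 0;-1 0 0 -3.5 0 0 0;-1 0 0 -3.5 0 0 0;-1 0 0 -3.5 0 0 0")

```text
clock: 6.0
eef_pos: [438.6, 255.0, 241.3]
tool_rot: [-3.141, 0.002, 0.879]
force: [1.2, 0.1, -3.5]
width: 8.9
gripper_force: 59.7
```

>>> move_arm(targets="-1 -2 3.2 0 0 0 0;-1 -2 3.2 0 0 0 0;-1 -2 3.2 0 0 0 0;-1 -2 3.2 0 0 0 0;-1 -2 3.2 0 0 0 0")

```text
clock: 6.42
eef_pos: [498.3, 74.5, 239.8]
tool_rot: [-3.141, 0.001, 0.879]
force: [1.2, 0.5, -3.9]
width: 8.8
gripper_force: 59.7
```

>>> move_arm(targets="-1 -2 3.2 0 0 0 0;-1 -2 3.2 0 0 0 0;-1 -1.9 3.2 0 0 0 0;-1 0 0 0 0 0 6.8;-1 0 0 0 0 0 6.8")

```text
clock: 6.83
eef_pos: [534.6, -34.2, 239.1]
tool_rot: [-3.141, 0.002, 0.629]
force: [-0.2, 1.5, -4.0]
width: 9.0
gripper_force: 59.8
```

>>> move_arm(targets="-1 0 0 0 0 0 6.8;-1 0 0 0 0 0 6.8;-1 0 0 0 0 0 6.8;-1 0 0 0 0 0 6.8;-1 0 0 0 0 0 6.8")

```text
clock: 7.25
eef_pos: [534.1, -30.1, 239.5]
tool_rot: [-3.141, 0.002, 0.042]
force: [0.0, 0.2, -4.4]
width: 9.0
gripper_force: 59.7
```

>>> move_arm(targets="-1 0 0 0 0 0 6.6;-1 0 0 0 0 0 0;-1 0 0 0 0 0 0;-1 0 0 0 0 0 0")

```text
clock: 7.58
eef_pos: [534.7, -30.0, 239.9]
tool_rot: [-3.142, 0.001, -0.064]
force: [-0.0, 0.9, -3.4]
width: 8.6
gripper_force: 59.8
```

Run:
```python
from h import *
go(535.6,-30,155,-.068)
W=shot('wrist','w4.png')
```

```text
shift cm [ 0.09 -0.    8.49] turn z deg 0.2 at [534.7 -30.  239.9] -0.064
```

View pics/w4.png

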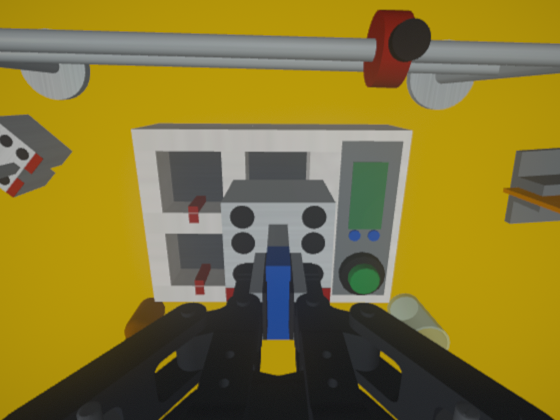

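The view shows block A held straight at (278,230), over the far -y pocket and aligned with the deck. I'm lowering gently.

>>> move_arm(targets="-1 0.1 0 3 0 0 0.2;-1 0 0 3 0 0 0;-1 0 0 2.5 0 0 0;-1 0 0 0.8 0 0 0;-1 0 0 0 0 0 0")

```text
clock: 8.05
eef_pos: [534.5, -30.2, 145.3]
tool_rot: [3.142, 0.005, -0.07]
force: [-0.6, 0.0, -3.4]
width: 8.8
gripper_force: 59.6
```

>>> move_arm(targets="-1 0 0 0.3 0 0 0;-1 0 0 0.3 0 0 0;-1 0 0 0.3 0 0 0;-1 0 0 0 0 0 0;-1 0 0 0 0 0 0")

```text
clock: 8.47
eef_pos: [536.5, -30.2, 139.0]
tool_rot: [3.142, -0.001, -0.071]
force: [0.2, 1.1, -3.4]
width: 8.6
gripper_force: 59.8
```

>>> move_arm(targets="-1 0 0 0.3 0 0 0;-1 0 0 0.2 0 0 0;-1 0 0 0 0 0 0;-1 0 0 0 0 0 0")

```text
clock: 8.8
eef_pos: [536.0, -30.2, 133.2]
tool_rot: [3.142, 0.0, -0.071]
force: [-0.4, -0.4, -3.7]
width: 8.8
gripper_force: 59.8
```

Entered cleanly.

>>> move_arm(targets="-1 0 0 0.6 0 0 0;-1 0 0 0.6 0 0 0;-1 0 0 0.6 0 0 0;-1 0 0 0.6 0 0 0;-1 0 0 0 0 0 0")

```text
clock: 9.22
eef_pos: [535.1, -30.2, 107.7]
tool_rot: [3.141, 0.003, -0.071]
force: [-0.8, 0.1, -4.8]
width: 8.8
gripper_force: 59.7
```

>>> move_arm(targets="-1 0 0 0.3 0 0 0;-1 0 0 0.3 0 0 0;-1 0 0 0.2 0 0 0;-1 0 0 0 0 0 0;-1 0 0 0 0 0 0")

```text
clock: 9.63
eef_pos: [536.3, -30.2, 102.0]
tool_rot: [3.141, -0.001, -0.071]
force: [-2.4, 0.5, 3.5]
width: 9.4
gripper_force: 60.8
```

Seated at floor height (102.0, which is 36 plus the grasp height). Releasing and going to B.

>>> move_arm(targets="1 0 0 0 0 0 0;1 0 0 0 0 0 0;1 0 0 0 0 0 0;1 0 0 0 0 0 0;1 0 0 -1 0 0 0")

```text
clock: 10.05
eef_pos: [535.0, -30.2, 110.2]
tool_rot: [3.141, 0.003, -0.071]
force: [0.4, -0.2, -0.5]
width: 69.3
gripper_force: 0.0
```

>>> move_arm(targets="1 0 0 -3.5 0 0 0;1 0 0 -3.5 0 0 0;1 0 0 -3.5 0 0 0;1 0 0 -3.5 0 0 0;1 0 0 -3 0 0 0")

```text
clock: 10.47
eef_pos: [536.4, -30.1, 284.7]
tool_rot: [-3.141, -0.003, -0.071]
force: [0.5, -0.3, -1.6]
width: 85.1
gripper_force: 0.0
```

>>> move_arm(targets="1 0.3 -3.9 0 0 0 0;1 0.3 -3.9 0 0 0 0;1 0.3 -3.9 0 0 0 0;1 0.3 -3.9 0 0 0 0;1 0.3 -3.9 0 0 0 0")

```text
clock: 10.88
eef_pos: [564.9, 164.9, 282.4]
tool_rot: [-3.141, -0.001, -0.071]
force: [0.6, -0.1, -0.4]
width: 85.5
gripper_force: 0.0
```

>>> move_arm(targets="1 0.3 -3.9 0 0 0 0;1 0.2 -3.9 0 0 0 0;1 0 0 0 0 0 -6.5;1 0 0 0 0 0 -6.5;1 0 0 0 0 0 -6.5")

```text
clock: 11.3
eef_pos: [575.0, 242.0, 281.8]
tool_rot: [3.142, -0.0, 0.277]
force: [0.3, -0.0, 0.4]
width: 85.3
gripper_force: 0.0
```

>>> move_arm(targets="1 0 0 0 0 0 -6.5;1 0 0 0 0 0 -6.5;1 0 0 0 0 0 -6.5;1 0 0 0 0 0 -6.1;1 0 0 0 0 0 0")

```text
clock: 11.72
eef_pos: [575.4, 240.5, 281.9]
tool_rot: [-3.141, -0.0, 0.719]
force: [0.0, -1.0, -0.4]
width: 85.6
gripper_force: 0.0
```

>>> move_arm(targets="1 0 0 0 0 0 0;1 0 0 0 0 0 0")

```text
clock: 11.88
eef_pos: [575.5, 240.6, 281.7]
tool_rot: [3.141, -0.0, 0.713]
force: [0.1, 0.5, 0.3]
width: 85.3
gripper_force: 0.0
```

```bash
python3 blk.py w5.png
```

```text
[575.5 240.6 281.7] [ 3.141 -0.     0.713]
bail [574.7 255.4] rect [574.8 255.5] [34.1  7.4] deg 40.5 px (263, 154, 8, 33)
   reds [543.2 252.4] [567.4 224.5] gap 36.9 dist 25.8 yaw 0.713 ctr [575.7 256.1]
bail [471.4 397.8] rect [471.9 397.4] [ 9.4 34.4] deg 68.5 px (82, 145, 31, 22)
   reds [441.1 390.3] [455.4 426.1] gap 38.5 dist 25.4 yaw -0.382 ctr [473.3 398.1]
bail [569.8 378.7] rect [570.1 378.2] [ 9.5 35.8] deg 49.0 px (148, 85, 38, 15)
   reds [538.3 382. ] [563.1 410.4] gap 37.6 dist 25.8 yaw -0.719 ctr [571.  378.4]
bail [713.4 302.1] rect [710.2 298.6] [48.2 64.2] deg 40.9 px (291, 0, 72, 60)
   reds [567.4 224.5] [543.2 252.4] gap 36.9 dist 170.5 yaw 0.713 ctr [575.7 256.1]
```

View pics/w5.png

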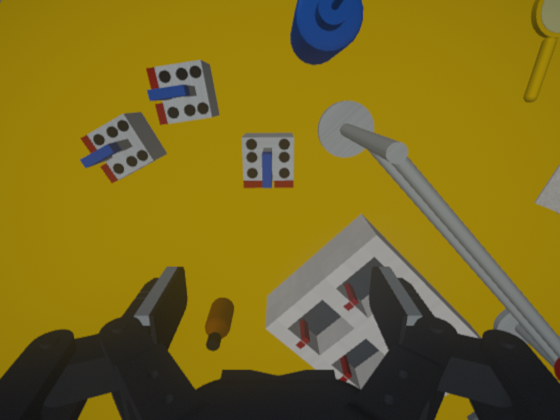

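The view shows B's bail at (267,170), with C at (170,93) and D at (105,155). B is at (574.9,255.5) with yaw 0.71. I'm descending on it.

>>> move_arm(targets="1 0.95 -1.2 3.2 0 0 0.2;1 0 0 4 0 0 0;1 0 0 4 0 0 0;1 0 0 4 0 0 0;1 0 0 3.5 0 0 0")

```text
clock: 12.35
eef_pos: [574.1, 255.6, 92.2]
tool_rot: [3.141, 0.001, 0.711]
force: [0.7, -0.4, -0.4]
width: 85.8
gripper_force: 0.0
```

>>> move_arm(targets="1 0 0 2 0 0 0;1 0 0 0.9 0 0 0;1 0 0 0 0 0 0;1 0 0 0 0 0 0;-1 0 0 0 0 0 0")

```text
clock: 12.77
eef_pos: [576.1, 256.9, 67.3]
tool_rot: [3.141, -0.003, 0.712]
force: [0.5, -0.2, 0.3]
width: 75.5
gripper_force: 0.0
```

>>> move_arm(targets="-1 0 0 0 0 0 0;-1 0 0 0 0 0 0;-1 0 0 0 0 0 0;-1 0 0 0 0 0 0;-1 0 0 0 0 0 0")

```text
clock: 13.18
eef_pos: [574.9, 256.0, 65.8]
tool_rot: [3.141, -0.001, 0.713]
force: [-0.1, 0.3, -0.2]
width: 12.3
gripper_force: 0.0
```

>>> move_arm(targets="-1 0 0 0 0 0 0")

```text
clock: 13.27
eef_pos: [575.1, 255.8, 65.7]
tool_rot: [3.141, -0.0, 0.713]
force: [-0.5, -1.0, 2.4]
width: 8.9
gripper_force: 59.3
```

>>> move_arm(targets="-1 0 0 -3.5 0 0 0;-1 0 0 -3.5 0 0 0;-1 0 0 -3.5 0 0 0;-1 0 0 -3.5 0 0 0;-1 0 0 -3.5 0 0 0")

```text
clock: 13.68
eef_pos: [573.8, 255.5, 241.1]
tool_rot: [-3.141, 0.002, 0.713]
force: [1.0, 0.4, -3.5]
width: 9.1
gripper_force: 59.4
```

>>> move_arm(targets="-1 -2.6 2.15 0 0 0 0;-1 -2.6 2.15 0 0 0 0;-1 -2.6 2.15 0 0 0 0;-1 -2.6 2.15 0 0 0 0;-1 -2.6 2.15 0 0 0 0")

```text
clock: 14.1
eef_pos: [545.4, 87.9, 239.7]
tool_rot: [-3.141, 0.002, 0.713]
force: [-0.4, 0.1, -3.4]
width: 9.1
gripper_force: 59.4
```

>>> move_arm(targets="-1 -2.6 2.15 0 0 0 0;-1 0 0 0 0 0 6.4;-1 0 0 0 0 0 6.4;-1 0 0 0 0 0 6.4;-1 0 0 0 0 0 6.4")

```text
clock: 14.52
eef_pos: [540.3, 55.9, 239.7]
tool_rot: [-3.141, 0.002, 0.26]
force: [0.5, 0.0, -3.2]
width: 8.8
gripper_force: 59.4
```

>>> move_arm(targets="-1 0 0 0 0 0 6.4;-1 0 0 0 0 0 6.4;-1 0 0 0 0 0 6.4;-1 0 0 0 0 0 0;-1 0 0 0 0 0 0")

```text
clock: 14.93
eef_pos: [540.5, 56.5, 239.8]
tool_rot: [3.141, 0.001, -0.066]
force: [0.4, -0.7, -3.7]
width: 8.9
gripper_force: 59.4
```

```bash
python3 -c "
from h import *
go(541.5,55.8,145,-.068)"
```

```text
shift cm [0.11 0.06 9.48] turn z deg 0.1 at [540.5  56.5 239.8] -0.066
```

>>> move_arm(targets="-1 0.12 0.06 3 0 0 0.1;-1 0 0 3 0 0 0;-1 0 0 2.7 0 0 0;-1 0 0 0.8 0 0 0;-1 0 0 0 0 0 0")

```text
clock: 15.35
eef_pos: [540.3, 55.4, 143.1]
tool_rot: [3.141, 0.006, -0.069]
force: [-0.3, -0.6, -3.0]
width: 9.2
gripper_force: 59.3
```

>>> move_arm(targets="-1 0 0 0.3 0 0 0;-1 0 0 0.3 0 0 0;-1 0 0 0.3 0 0 0;-1 0 0 0.3 0 0 0;-1 0 0 0 0 0 0")

```text
clock: 15.77
eef_pos: [542.3, 55.7, 133.5]
tool_rot: [-3.142, -0.0, -0.071]
force: [-0.1, -0.0, -3.0]
width: 9.3
gripper_force: 59.3
```

>>> move_arm(targets="-1 0 0 0.6 0 0 0;-1 0 0 0.6 0 0 0;-1 0 0 0.6 0 0 0;-1 0 0 0.6 0 0 0;-1 0 0 0 0 0 0")

```text
clock: 16.18
eef_pos: [541.2, 55.5, 107.8]
tool_rot: [3.141, 0.003, -0.071]
force: [0.0, -0.4, -3.2]
width: 9.5
gripper_force: 59.4
```

>>> move_arm(targets="-1 0 0 0.3 0 0 0;-1 0 0 0.3 0 0 0;-1 0 0 0.2 0 0 0;-1 0 0 0 0 0 0;-1 0 0 0 0 0 0")

```text
clock: 16.6
eef_pos: [542.3, 55.7, 101.7]
tool_rot: [3.142, -0.0, -0.071]
force: [-0.8, 0.5, 1.0]
width: 9.0
gripper_force: 60.1
```

B is seated (101.7). Going to C with the wrist turned half round.

>>> move_arm(targets="1 0 0 0 0 0 0;1 0 0 0 0 0 0;1 0 0 0 0 0 0;1 0 0 0 0 0 0;1 0 0 -1 0 0 0")

```text
clock: 17.02
eef_pos: [541.1, 55.5, 110.3]
tool_rot: [3.141, 0.003, -0.071]
force: [-0.3, -0.4, -0.8]
width: 69.1
gripper_force: 0.0
```

>>> move_arm(targets="1 0 0 -3.5 0 0 0;1 0 0 -3.5 0 0 0;1 0 0 -3.5 0 0 0;1 0 0 -3.5 0 0 0;1 0 0 -3 0 0 0")

```text
clock: 17.43
eef_pos: [542.5, 55.9, 284.7]
tool_rot: [-3.141, -0.003, -0.071]
force: [-0.1, 0.3, 0.5]
width: 85.3
gripper_force: 0.0
```

>>> move_arm(targets="1 0.1 -4 0 0 0 0;1 0.1 -4 0 0 0 0;1 0.1 -4 0 0 0 0;1 0.1 -4 0 0 0 0;1 0.1 -4 0 0 0 0")

```text
clock: 17.85
eef_pos: [561.3, 256.6, 282.5]
tool_rot: [-3.141, -0.001, -0.071]
force: [-0.4, -0.3, -0.2]
width: 85.4
gripper_force: 0.0
```

>>> move_arm(targets="1 0.1 -4 0 0 0 0;1 0.1 -4 0 0 0 0;1 0 -4 0 0 0 0;1 0 0 0 0 0 -6.8;1 0 0 0 0 0 -6.8")

```text
clock: 18.27
eef_pos: [569.9, 378.8, 281.5]
tool_rot: [-3.14, 0.001, 0.178]
force: [0.2, -0.7, -0.4]
width: 85.4
gripper_force: 0.0
```

>>> move_arm(targets="1 0 0 0 0 0 -6.8;1 0 0 0 0 0 -6.8;1 0 0 0 0 0 -6.8;1 0 0 0 0 0 -6.8;1 0 0 0 0 0 -6.8")

```text
clock: 18.68
eef_pos: [571.8, 374.2, 282.1]
tool_rot: [3.141, -0.0, 0.766]
force: [1.0, 0.2, -0.3]
width: 85.4
gripper_force: 0.0
```

>>> move_arm(targets="1 0 0 0 0 0 -6.8;1 0 0 0 0 0 -6.8;1 0 0 0 0 0 -6.8;1 0 0 0 0 0 -6.8;1 0 0 0 0 0 -6.8")

```text
clock: 19.1
eef_pos: [571.8, 374.1, 282.1]
tool_rot: [3.141, 0.0, 1.359]
force: [0.3, -0.2, 0.5]
width: 85.1
gripper_force: 0.0
```

>>> move_arm(targets="1 0 0 0 0 0 -6.8;1 0 0 0 0 0 -6.8;1 0 0 0 0 0 -6.8;1 0 0 0 0 0 -6.8;1 0 0 0 0 0 -6.8")

```text
clock: 19.52
eef_pos: [571.9, 374.0, 282.1]
tool_rot: [3.141, 0.001, 1.952]
force: [-0.5, 0.3, 0.4]
width: 85.4
gripper_force: 0.0
```

>>> move_arm(targets="1 0 0 0 0 0 -6.8;1 0 0 0 0 0 -6.8;1 0 0 0 0 0 -6.8;1 0 0 0 0 0 -6.4;1 0 0 0 0 0 0")

```text
clock: 19.93
eef_pos: [572.0, 374.0, 281.7]
tool_rot: [-3.142, -0.0, 2.417]
force: [0.0, -0.4, -0.4]
width: 85.5
gripper_force: 0.0
```

>>> move_arm(targets="1 0 0 0 0 0 0;1 0 0 0 0 0 0")

```text
clock: 20.1
eef_pos: [571.9, 374.2, 281.7]
tool_rot: [3.141, 0.0, 2.411]
force: [-0.2, -0.5, -0.2]
width: 85.3
gripper_force: 0.0
```

```bash
python3 blk.py w6.png; python3 -c "
from h import *
go(570.5,378.5,66,2.42);print(read_state()['qpos'].round(2))"
```

```text
[571.9 374.2 281.7] [3.141 0.    2.411]
bail [523.4 -67. ] rect [523.1 -66. ] [ 7.5 28.6] deg 5.5 px (0, 364, 10, 15)
   reds [511.6 -57.3] [497.6 -58.9] gap 14.1 dist 20.8 yaw -1.457 ctr [507.7 -84.9]
bail [729.4 302. ] rect [727.2 300.1] [ 60.4 110.8] deg 68.2 px (293, 266, 49, 83)
   reds [562.4 410. ] [538.3 382.4] gap 36.7 dist 202.3 yaw -0.717 ctr [570.7 378.5]
bail [569.5 379.6] rect [569.3 379.8] [ 7.5 34.3] deg 48.2 px (277, 158, 8, 33)
   reds [562.4 410. ] [538.3 382.4] gap 36.7 dist 25.3 yaw -0.717 ctr [570.7 378.5]
bail [471.4 398.8] rect [472.  398.9] [10.7 35.1] deg 68.0 px (217, 69, 24, 39)
   reds [454.8 424.8] [440.5 389.9] gap 37.7 dist 25.2 yaw -0.387 ctr [472.7 397.2]
bail [594.8 612.2] rect [597.9 612.1] [64.2 50.8] deg 48.2 px (456, 0, 77, 63)
   reds [562.4 410. ] [454.8 424.8] gap 108.6 dist 213.0 yaw 1.434 ctr [512.3 444.2]
shift cm [ 0.39  0.22 21.56] turn z deg -0.4 at [571.9 374.3 281.6] 2.412
[-0.19  0.76 -0.86  1.33  0.57  1.3  -0.22]
```

C is unmoved, at (570,379) with yaw 2.42 (flipped). Grasping it.

>>> move_arm(targets="1 0.45 0.2 3.2 0 0 -0.4;1 0 0 4 0 0 0;1 0 0 4 0 0 0;1 0 0 4 0 0 0;1 0 0 3.5 0 0 0")

```text
clock: 20.57
eef_pos: [569.5, 378.1, 92.1]
tool_rot: [-3.14, 0.001, 2.42]
force: [1.1, 0.7, 0.2]
width: 85.4
gripper_force: 0.0
```

>>> move_arm(targets="1 0 0 2 0 0 0;1 0 0 0.9 0 0 0;1 0 0 0 0 0 0;1 0 0 0 0 0 0;-1 0 0 0 0 0 0")

```text
clock: 20.98
eef_pos: [570.8, 380.2, 67.6]
tool_rot: [3.138, 0.0, 2.421]
force: [-0.1, 0.0, 0.4]
width: 75.3
gripper_force: 0.0
```

>>> move_arm(targets="-1 0 0 0 0 0 0;-1 0 0 0 0 0 0;-1 0 0 0 0 0 0;-1 0 0 0 0 0 0;-1 0 0 0 0 0 0")

```text
clock: 21.4
eef_pos: [570.0, 378.9, 65.7]
tool_rot: [3.141, 0.0, 2.421]
force: [0.6, -0.2, -1.1]
width: 12.2
gripper_force: 0.0
```

>>> move_arm(targets="-1 0 0 0 0 0 0;-1 0 0 0 0 0 0")

```text
clock: 21.57
eef_pos: [570.2, 379.2, 65.7]
tool_rot: [3.141, 0.0, 2.421]
force: [0.5, 0.4, 1.5]
width: 9.0
gripper_force: 59.7
```

>>> move_arm(targets="-1 0 0 -3.5 0 0 0;-1 0 0 -3.5 0 0 0;-1 0 0 -3.5 0 0 0;-1 0 0 -3.5 0 0 0;-1 0 0 -3.5 0 0 0")

```text
clock: 21.98
eef_pos: [569.0, 378.0, 240.7]
tool_rot: [-3.139, -0.0, 2.422]
force: [1.0, 0.1, -4.6]
width: 9.2
gripper_force: 59.5
```

>>> move_arm(targets="-1 -1.6 -3.5 0 0 0 0;-1 -1.6 -3.5 0 0 0 0;-1 -1.6 -3.5 0 0 0 0;-1 -1.6 -3.5 0 0 0 0;-1 -1.6 -3.5 0 0 0 0")

```text
clock: 22.4
eef_pos: [512.9, 192.2, 239.3]
tool_rot: [-3.139, -0.0, 2.422]
force: [1.1, -0.4, -3.8]
width: 9.1
gripper_force: 59.6
```

>>> move_arm(targets="-1 -1.6 -3.5 0 0 0 0;-1 -1.6 -3.5 0 0 0 0;-1 -1.6 -3.5 0 0 0 0;-1 -1.6 -3.5 0 0 0 0;-1 -1.6 -3.5 0 0 0 0")

```text
clock: 22.82
eef_pos: [457.5, 8.3, 239.7]
tool_rot: [-3.14, -0.001, 2.422]
force: [1.2, -0.4, -3.3]
width: 8.9
gripper_force: 59.6
```

>>> move_arm(targets="-1 -1.6 -3.2 0 0 0 0;-1 0 0 0 0 0 -6.2;-1 0 0 0 0 0 -6.2;-1 0 0 0 0 0 -6.2;-1 0 0 0 0 0 -6.2")

```text
clock: 23.23
eef_pos: [449.3, -25.0, 239.9]
tool_rot: [-3.141, -0.001, 2.859]
force: [-0.4, -0.7, -4.3]
width: 8.7
gripper_force: 59.8
```

>>> move_arm(targets="-1 0 0 0 0 0 -6.2;-1 0 0 0 0 0 -6.2;-1 0 0 0 0 0 0;-1 0 0 0 0 0 0;-1 0 0 0 0 0 0")

```text
clock: 23.65
eef_pos: [449.8, -24.5, 240.1]
tool_rot: [-3.141, -0.001, 3.068]
force: [-0.3, 0.8, -3.8]
width: 8.9
gripper_force: 59.8
```

```bash
python3 -c "
from h import *
go(449.8,-24.2,144,3.0736)"
```

```text
shift cm [0.   0.03 9.61] turn z deg -0.3 at [449.8 -24.5 240.1] 3.068
```

>>> move_arm(targets="-1 0 0 3 0 0 -0.3;-1 0 0 3 0 0 0;-1 0 0 2.8 0 0 0;-1 0 0 0.8 0 0 0;-1 0 0 0 0 0 0")

```text
clock: 24.07
eef_pos: [448.8, -24.4, 142.9]
tool_rot: [-3.141, -0.004, 3.076]
force: [0.4, -0.3, -3.1]
width: 9.2
gripper_force: 59.8
```

>>> move_arm(targets="-1 0 0 0.3 0 0 0;-1 0 0 0.3 0 0 0;-1 0 0 0.3 0 0 0;-1 0 0 0.3 0 0 0;-1 0 0 0 0 0 0")

```text
clock: 24.48
eef_pos: [450.3, -24.6, 132.4]
tool_rot: [-3.141, 0.0, 3.076]
force: [-0.6, -0.1, -3.4]
width: 9.2
gripper_force: 59.7
```

>>> move_arm(targets="-1 0 0 0.6 0 0 0;-1 0 0 0.6 0 0 0;-1 0 0 0.6 0 0 0;-1 0 0 0.6 0 0 0;-1 0 0 0 0 0 0")

```text
clock: 24.9
eef_pos: [449.4, -24.5, 107.1]
tool_rot: [-3.141, -0.002, 3.076]
force: [0.1, 1.1, -3.9]
width: 9.1
gripper_force: 59.8
```

>>> move_arm(targets="-1 0 0 0.3 0 0 0;-1 0 0 0.2 0 0 0;-1 0 0 0.2 0 0 0;-1 0 0 0 0 0 0;-1 0 0 0 0 0 0")

```text
clock: 25.32
eef_pos: [450.4, -24.1, 101.6]
tool_rot: [3.142, 0.001, 3.076]
force: [-1.1, -0.0, 0.2]
width: 9.3
gripper_force: 60.4
```

C is seated. Releasing and going to D.

>>> move_arm(targets="1 0 0 0 0 0 0;1 0 0 0 0 0 0;1 0 0 0 0 0 0;1 0 0 0 0 0 0;1 0 0 -1 0 0 0")

```text
clock: 25.73
eef_pos: [449.4, -24.6, 110.5]
tool_rot: [-3.141, -0.002, 3.076]
force: [0.1, -0.3, 0.2]
width: 68.8
gripper_force: 0.0
```

>>> move_arm(targets="1 0 0 -3.5 0 0 0;1 0 0 -3.5 0 0 0;1 0 0 -3.5 0 0 0;1 0 0 -3.5 0 0 0;1 0 0 -3 0 0 0")

```text
clock: 26.15
eef_pos: [450.3, -23.9, 283.4]
tool_rot: [3.141, 0.001, 3.077]
force: [0.3, -0.6, -0.2]
width: 85.3
gripper_force: 0.0
```

>>> move_arm(targets="1 0 3.8 0 0 0 0;1 0.1 3.8 0 0 0 0;1 0 3.8 0 0 0 0;1 0.1 3.8 0 0 0 0;1 0 3.8 0 0 0 0")

```text
clock: 26.57
eef_pos: [460.5, 166.8, 281.5]
tool_rot: [-3.141, 0.001, 3.075]
force: [0.7, -0.0, 0.4]
width: 84.8
gripper_force: 0.0
```

>>> move_arm(targets="1 0 3.8 0 0 0 0;1 0.1 3.8 0 0 0 0;1 0 3.8 0 0 0 0;1 0.1 3.8 0 0 0 0;1 0 3.8 0 0 0 0")

```text
clock: 26.98
eef_pos: [470.8, 356.9, 281.2]
tool_rot: [-3.141, 0.0, 3.076]
force: [0.1, -0.1, -0.0]
width: 85.5
gripper_force: 0.0
```

>>> move_arm(targets="1 0.1 3.7 0 0 0 0;1 0 0 0 0 0 6;1 0 0 0 0 0 6;1 0 0 0 0 0 6;1 0 0 0 0 0 0")

```text
clock: 27.4
eef_pos: [472.3, 392.4, 281.3]
tool_rot: [-3.141, 0.0, 2.76]
force: [0.6, 0.5, -0.2]
width: 85.3
gripper_force: 0.0
```

>>> move_arm(targets="1 0 0 0 0 0 0;1 0 0 0 0 0 0;1 0 0 0 0 0 0")

```text
clock: 27.65
eef_pos: [472.7, 391.9, 281.3]
tool_rot: [3.142, -0.0, 2.763]
force: [-0.5, 0.4, 0.1]
width: 85.5
gripper_force: 0.0
```

```bash
python3 blk.py w7.png; python3 -c "
from h import *
go(472,398.5,66,2.76)"
```

```text
[472.7 391.9 281.3] [ 3.142 -0.     2.763]
bail [545.8  19.6] rect [544.9  21.6] [19.  40.7] deg 21.8 px (13, 326, 26, 26)
   reds [530.2  38.3] [527.4  -2.6] gap 40.9 dist 17.0 yaw -0.069 ctr [555.8  16. ]
bail [698.3 318.7] rect [695.8 326.5] [49.9 87.8] deg 32.4 px (264, 323, 43, 53)
   reds [454.2 424.5] [441. 391.] gap 36.0 dist 266.1 yaw -0.376 ctr [472.7 397.9]
bail [471.4 398.5] rect [471.1 398.6] [ 7.5 34.4] deg 68.5 px (280, 160, 8, 33)
   reds [454.2 424.5] [441. 391.] gap 36.0 dist 25.6 yaw -0.376 ctr [472.7 397.9]
bail [570.3 619.3] rect [572.9 619.5] [59.6 61.1] deg 30.8 px (483, 157, 60, 60)
   reds [454.2 424.5] [441. 391.] gap 36.0 dist 244.5 yaw -0.376 ctr [472.7 397.9]
shift cm [ 0.31  0.59 21.53] turn z deg 0.2 at [472.7 391.8 281.3] 2.763
```

>>> move_arm(targets="1 0.35 0.55 3.2 0 0 0;1 0 0 4 0 0 0;1 0 0 4 0 0 0;1 0 0 4 0 0 0;1 0 0 3.5 0 0 0")

```text
clock: 28.12
eef_pos: [471.2, 397.6, 92.0]
tool_rot: [-3.141, -0.001, 2.762]
force: [0.1, 0.4, -0.3]
width: 85.4
gripper_force: 0.0
```

>>> move_arm(targets="1 0 0 2 0 0 0;1 0 0 0.8 0 0 0;1 0 0 0 0 0 0;1 0 0 0 0 0 0;-1 0 0 0 0 0 0")

```text
clock: 28.53
eef_pos: [472.2, 399.8, 68.3]
tool_rot: [3.138, 0.001, 2.762]
force: [0.2, 0.5, 0.3]
width: 75.8
gripper_force: 0.0
```

>>> move_arm(targets="-1 0 0 0 0 0 0;-1 0 0 0 0 0 0;-1 0 0 0 0 0 0;-1 0 0 0 0 0 0;-1 0 0 0 0 0 0")

```text
clock: 28.95
eef_pos: [471.5, 398.6, 66.7]
tool_rot: [3.141, 0.0, 2.762]
force: [-0.2, -0.7, 0.3]
width: 12.1
gripper_force: 0.0
```

>>> move_arm(targets="-1 0 0 0 0 0 0;-1 0 0 0 0 0 0")

```text
clock: 29.12
eef_pos: [471.7, 398.9, 66.7]
tool_rot: [3.141, 0.0, 2.762]
force: [0.5, 0.3, 2.2]
width: 9.1
gripper_force: 59.2
```

>>> move_arm(targets="-1 0 0 -3.5 0 0 0;-1 0 0 -3.5 0 0 0;-1 0 0 -3.5 0 0 0;-1 0 0 -3.5 0 0 0;-1 0 0 -3.5 0 0 0")

```text
clock: 29.53
eef_pos: [470.6, 397.5, 241.9]
tool_rot: [-3.139, -0.001, 2.762]
force: [0.6, 0.8, -4.1]
width: 9.1
gripper_force: 59.6
```

>>> move_arm(targets="-1 -1.2 -3.5 0 0 0 0;-1 -1.2 -3.5 0 0 0 0;-1 -1.2 -3.5 0 0 0 0;-1 -1.2 -3.5 0 0 0 0;-1 -1.2 -3.5 0 0 0 0")

```text
clock: 29.95
eef_pos: [461.1, 211.3, 240.5]
tool_rot: [-3.139, -0.001, 2.762]
force: [1.8, 0.2, -4.1]
width: 8.7
gripper_force: 59.7
```

>>> move_arm(targets="-1 -1.2 -3.6 0 0 0 0;-1 -1.2 -3.6 0 0 0 0;-1 -1.3 -3.6 0 0 0 0;-1 -1.3 -3.6 0 0 0 0;-1 0 0 0 0 0 -6")

```text
clock: 30.37
eef_pos: [453.3, 50.9, 239.3]
tool_rot: [-3.131, -0.003, 2.856]
force: [0.0, -0.4, -5.0]
width: 9.1
gripper_force: 59.8
```

>>> move_arm(targets="-1 0 0 0 0 0 -6;-1 0 0 0 0 0 -5.9;-1 0 0 0 0 0 0;-1 0 0 0 0 0 0;-1 0 0 0 0 0 0")

```text
clock: 30.78
eef_pos: [454.9, 61.4, 241.0]
tool_rot: [-3.141, -0.001, 3.072]
force: [0.1, 0.2, -3.1]
width: 9.1
gripper_force: 59.8
```

```bash
python3 -c "
from h import *
go(455.7,61.4,145,3.0736)"
```

```text
shift cm [-0.08  0.01  9.6 ] turn z deg -0.1 at [454.9  61.4 241. ] 3.072
```

>>> move_arm(targets="-1 -0.08 0 3 0 0 -0.1;-1 0 0 3 0 0 0;-1 0 0 2.8 0 0 0;-1 0 0 0.8 0 0 0;-1 0 0 0 0 0 0")

```text
clock: 31.2
eef_pos: [454.6, 61.2, 143.8]
tool_rot: [-3.14, -0.004, 3.076]
force: [0.4, -0.1, -4.0]
width: 9.2
gripper_force: 59.8
```

>>> move_arm(targets="-1 0 0 0.3 0 0 0;-1 0 0 0.3 0 0 0;-1 0 0 0.3 0 0 0;-1 0 0 0.3 0 0 0;-1 0 0 0 0 0 0")

```text
clock: 31.62
eef_pos: [456.4, 61.1, 133.5]
tool_rot: [-3.141, 0.001, 3.075]
force: [-0.5, -0.2, -3.5]
width: 8.9
gripper_force: 60.1
```

>>> move_arm(targets="-1 0 0 0.6 0 0 0;-1 0 0 0.6 0 0 0;-1 0 0 0.6 0 0 0;-1 0 0 0.6 0 0 0;-1 0 0 0 0 0 0")

```text
clock: 32.03
eef_pos: [455.2, 61.1, 108.0]
tool_rot: [-3.141, -0.002, 3.076]
force: [0.4, 0.9, -3.8]
width: 9.1
gripper_force: 60.1
```

>>> move_arm(targets="-1 0 0 0.3 0 0 0;-1 0 0 0.2 0 0 0;-1 0 0 0.2 0 0 0;-1 0 0 0 0 0 0;-1 0 0 0 0 0 0")

```text
clock: 32.45
eef_pos: [456.2, 61.6, 102.7]
tool_rot: [-3.142, 0.001, 3.076]
force: [-1.7, 0.2, 1.9]
width: 8.9
gripper_force: 61.0
```

All four blocks are seated. Releasing D and heading to the guard.

>>> move_arm(targets="1 0 0 0 0 0 0;1 0 0 0 0 0 0;1 0 0 0 0 0 0;1 0 0 0 0 0 0;1 0 0 -1 0 0 0")

```text
clock: 32.87
eef_pos: [455.3, 61.0, 111.4]
tool_rot: [-3.141, -0.002, 3.076]
force: [0.8, -0.0, -0.5]
width: 69.2
gripper_force: 0.0
```

>>> move_arm(targets="1 0 0 -3.8 0 0 0;1 0 0 -3.8 0 0 0;1 0 0 -3.8 0 0 0;1 0 0 -3.8 0 0 0;1 0 0 -3.8 0 0 0")

```text
clock: 33.28
eef_pos: [455.6, 61.5, 304.1]
tool_rot: [3.141, -0.0, 3.077]
force: [1.0, -1.1, -0.2]
width: 85.6
gripper_force: 0.0
```

>>> move_arm(targets="1 -0.6 -3.9 0 0 0 0;1 -0.6 -3.9 0 0 0 0;1 -0.6 -3.9 0 0 0 0;1 -0.6 -3.9 0 0 0 0;1 -0.6 -3.9 0 0 0 0")

```text
clock: 33.7
eef_pos: [473.0, -137.3, 302.5]
tool_rot: [-3.141, 0.001, 3.076]
force: [1.4, 0.3, -0.6]
width: 85.6
gripper_force: 0.0
```

>>> move_arm(targets="1 -0.6 -3.9 0 0 0 0;1 -0.6 -3.9 0 0 0 0;1 -0.6 -3.9 0 0 0 0;1 -0.6 -3.9 0 0 0 0;1 -0.6 -3.9 0 0 0 0")

```text
clock: 34.12
eef_pos: [489.9, -334.0, 302.2]
tool_rot: [-3.141, -0.0, 3.075]
force: [0.7, -0.1, -0.4]
width: 85.4
gripper_force: 0.0
```

>>> move_arm(targets="1 -0.5 -3.9 0 0 0 0;1 0 0 0 0 0 6.6;1 0 0 0 0 0 6.6;1 0 0 0 0 0 6.6;1 0 0 0 0 0 6.6")

```text
clock: 34.53
eef_pos: [492.6, -371.1, 301.9]
tool_rot: [3.141, -0.0, 2.609]
force: [-0.4, 0.8, 0.4]
width: 85.5
gripper_force: 0.0
```

>>> move_arm(targets="1 0 0 0 0 0 6.6;1 0 0 0 0 0 6.6;1 0 0 0 0 0 6.6;1 0 0 0 0 0 6.6;1 0 0 0 0 0 6.6")

```text
clock: 34.95
eef_pos: [492.7, -370.9, 302.2]
tool_rot: [-3.142, -0.0, 2.034]
force: [-0.0, 0.2, 0.3]
width: 85.3
gripper_force: 0.0
```

>>> move_arm(targets="1 0 0 0 0 0 6.6;1 0 0 0 0 0 6.6;1 0 0 0 0 0 6.6;1 0 0 0 0 0 6.6;1 0 0 0 0 0 0")

```text
clock: 35.37
eef_pos: [492.8, -370.8, 302.4]
tool_rot: [-3.141, 0.0, 1.576]
force: [-0.4, 0.1, 0.4]
width: 85.4
gripper_force: 0.0
```

>>> move_arm(targets="1 0 0 0 0 0 0;1 0 0 0 0 0 0;1 0 0 0 0 0 0")

```text
clock: 35.62
eef_pos: [492.8, -370.9, 302.2]
tool_rot: [-3.142, -0.0, 1.581]
force: [0.5, 0.8, 0.2]
width: 85.4
gripper_force: 0.0
```

Run:
```python
from h import *
s=read_state();print(s['eef_pos'].round(1),s['tool_rot'].round(3),s['qpos'].round(2))
W=shot('wrist','w8.png')
for c in('amber','blue'):
  for q in comps(W,c,30):
    r=cv2.minAreaRect(q);bp=cv2.boxPoints(r);print(c,np.round(bp).tolist(),[onz(W,p,{'amber':126,'blue':176}[c])[:2].round(1).tolist() for p in bp])
```

```text
[ 492.8 -370.9  302.2] [-3.142 -0.     1.581] [ 1.02  0.59 -0.71  1.51  0.4   1.19  0.25]
amber [[406.0, 271.0], [416.0, 262.0], [427.0, 273.0], [418.0, 282.0]] [[637.9, -473.0], [646.8, -460.9], [662.0, -475.3], [653.1, -487.7]]
amber [[425.0, 255.0], [434.0, 246.0], [446.0, 258.0], [437.0, 266.0]] [[656.2, -452.7], [664.3, -441.7], [679.4, -455.6], [671.3, -466.9]]
blue [[320.0, 342.0], [364.0, 322.0], [380.0, 358.0], [336.0, 378.0]] [[537.3, -527.6], [580.4, -502.3], [602.1, -547.8], [557.5, -575.4]]
blue [[0.0, 368.0], [0.0, 324.0], [15.0, 324.0], [15.0, 368.0]] [[198.2, -565.8], [213.1, -509.2], [228.3, -509.0], [214.2, -565.6]]
blue [[278.0, 169.0], [289.0, 169.0], [289.0, 228.0], [278.0, 228.0]] [[492.3, -347.1], [501.7, -347.0], [502.9, -401.3], [492.9, -401.4]]
```

View pics/w8.png

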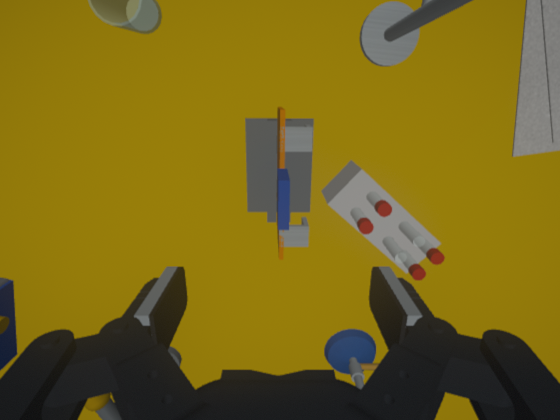

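The view shows the guard at (282,180), aligned with the tool, with its hooks pointing right (+x). The blue tab spans (278–289, 169–228). The tube rack is at (385,220). I'm refining the panel's ends.

Run:
```python
from h import *
im=cv2.imread('pics/w8.png')[:,:,::-1];W=shot('wrist')
hsv=cv2.cvtColor(W['color'],cv2.COLOR_RGB2HSV)
print(hsv[140,276:290].tolist())
b=hsv[95:270,270:300].astype(int)
m=((b[:,:,0]>8)&(b[:,:,0]<19)&(b[:,:,1]>150)).astype(np.uint8)
ys,xs=np.nonzero(m);print(ys.min()+95,ys.max()+95)
for r in (112,125,140,155,240,250):
    k=np.nonzero(m[r-95])[0]+270
    if len(k): print(r,k.min(),k.max(),onz(W,(k.min(),r),126)[:2].round(1),onz(W,(k.max()+1,r),126)[:2].round(1))
print('ends',onz(W,(282,ys.min()+95),126).round(1),onz(W,(282,ys.max()+96),126).round(1))
h=hsv[160:235,270:300].astype(int);mb=(h[:,:,0]>100)&(h[:,:,0]<130)&(h[:,:,1]>120)
for r in(172,185,200,215,225):
    k=np.nonzero(mb[r-160])[0]+270;print('tab',r,k.min(),k.max(),hsv[r,k.min():k.max()+1,2].tolist(),onz(W,(k.min(),r),176)[:2].round(1),onz(W,(k.max()+1,r),176)[:2].round(1))
```

```text
[[20, 9, 82], [16, 99, 85], [17, 170, 87], [16, 148, 100], [14, 44, 123], [15, 134, 148], [17, 187, 153], [17, 179, 151], [16, 154, 146], [14, 30, 128], [83, 8, 124], [80, 6, 124], [90, 6, 123], [90, 4, 123]]
108 258
112 279 284 [ 492.8 -302.4] [ 498.6 -302.3]
125 278 284 [ 492.  -314.5] [ 498.8 -314.4]
140 278 284 [ 492.1 -328.8] [ 499.  -328.8]
155 278 284 [ 492.3 -343.6] [ 499.3 -343.5]
240 279 282 [ 494.3 -436.3] [ 498.7 -436.3]
250 280 282 [ 495.6 -448.4] [ 498.9 -448.3]
ends [ 495.6 -298.7  126. ] [ 497.9 -459.4  126. ]
tab 172 278 286 [94, 98, 97, 97, 98, 97, 97, 97, 97] [ 492.3 -349.7] [ 500.  -349.6]
tab 185 278 289 [98, 116, 119, 119, 119, 119, 119, 119, 119, 119, 119, 113] [ 492.5 -361.2] [ 502.9 -361.1]
tab 200 278 288 [98, 116, 119, 119, 119, 119, 119, 119, 119, 119, 119] [ 492.6 -374.8] [ 502.3 -374.7]
tab 215 278 288 [110, 119, 119, 118, 119, 119, 118, 118, 118, 119, 119] [ 492.7 -388.9] [ 502.6 -388.8]
tab 225 279 288 [119, 119, 118, 118, 118, 118, 118, 118, 118, 118] [ 493.7 -398.5] [ 502.8 -398.4]
```

>>> move_arm(targets="1 -0.8 0.46 3.2 0 0 0;1 0 0 4 0 0 0;1 0 0 4 0 0 0;1 0 0 3 0 0 0;1 0 0 1.6 0 0 0")

```text
clock: 36.13
eef_pos: [495.0, -378.0, 140.0]
tool_rot: [-3.137, -0.004, 1.579]
force: [-0.7, -0.5, -0.1]
width: 85.5
gripper_force: 0.0
```

>>> move_arm(targets="1 0 0 0.7 0 0 0;1 0 0 0 0 0 0;1 0 0 0 0 0 0;-1 0 0 0 0 0 0;-1 0 0 0 0 0 0")

```text
clock: 36.55
eef_pos: [498.5, -379.4, 139.1]
tool_rot: [3.139, 0.002, 1.578]
force: [-0.3, -0.1, 0.3]
width: 63.5
gripper_force: 0.0
```

>>> move_arm(targets="-1 0 0 0 0 0 0;-1 0 0 0 0 0 0;-1 0 0 0 0 0 0;-1 0 0 0 0 0 0;-1 0 0 0 0 0 0")

```text
clock: 36.97
eef_pos: [496.1, -379.1, 137.7]
tool_rot: [-3.139, 0.0, 1.578]
force: [-1.2, 0.5, 5.1]
width: 9.4
gripper_force: 58.7
```

>>> move_arm(targets="-1 0 0 0 0 0 0;-1 0 0 0 0 0 0")

```text
clock: 37.13
eef_pos: [496.2, -379.0, 137.7]
tool_rot: [-3.139, 0.0, 1.578]
force: [-2.4, 0.8, 5.6]
width: 9.4
gripper_force: 58.8
```

The guard is gripped. I'm lifting it straight up and carrying it high over the rail.

>>> move_arm(targets="-1 0 0 -2 0 0 0;-1 0 0 -3 0 0 0;-1 0 0 -4.1 0 0 0;-1 0 0 -4.1 0 0 0;-1 0 0 -4.1 0 0 0")

```text
clock: 37.55
eef_pos: [496.9, -378.5, 311.4]
tool_rot: [-3.141, -0.001, 1.579]
force: [0.4, -1.0, -2.1]
width: 9.2
gripper_force: 59.0
```

>>> move_arm(targets="-1 0 0 -3.4 0 0 5.4;-1 0 0 0 0 0 0;-1 0 0 0 0 0 0")

```text
clock: 37.8
eef_pos: [498.3, -379.0, 346.2]
tool_rot: [3.138, 0.002, 1.485]
force: [-0.2, 0.6, -2.4]
width: 9.3
gripper_force: 59.0
```

```bash
python3 -c "
from h import *
go(634,13,345,1.484)"
```

```text
shift cm [40.22 10.15  0.12] turn z deg 0.0 at [ 498.3 -379.   346.2] 1.485
```

>>> move_arm(targets="-1 3.6 0.9 0 0 0 0;-1 3.6 0.9 0 0 0 0;-1 3.6 0.9 0 0 0 0;-1 3.7 0.9 0 0 0 0;-1 3.7 0.9 0 0 0 0")

```text
clock: 38.22
eef_pos: [556.9, -199.9, 341.7]
tool_rot: [-3.137, -0.001, 1.485]
force: [0.8, -1.2, -2.8]
width: 9.3
gripper_force: 59.0
```

>>> move_arm(targets="-1 3.7 0.9 0 0 0 0;-1 3.7 1 0 0 0 0;-1 3.7 1 0 0 0 0;-1 3.7 1 0 0 0 0;-1 3.7 0.9 0 0 0 0")

```text
clock: 38.63
eef_pos: [621.1, -20.0, 341.6]
tool_rot: [-3.137, 0.001, 1.485]
force: [0.2, -0.6, -0.8]
width: 9.1
gripper_force: 59.0
```

>>> move_arm(targets="-1 3.5 0.8 0 0 0 0;-1 0 0 2.5 0 0 0;-1 0 0 2.5 0 0 0;-1 0 0 2.5 0 0 0;-1 0 0 0 0 0 0")

```text
clock: 39.05
eef_pos: [628.2, 11.6, 261.6]
tool_rot: [-3.128, 0.003, 1.486]
force: [-1.4, -1.6, -2.6]
width: 9.4
gripper_force: 59.1
```

>>> move_arm(targets="-1 0 0 0 0 0 0;-1 0 0 0 0 0 0;-1 0 0 0 0 0 0")

```text
clock: 39.3
eef_pos: [633.7, 13.1, 270.7]
tool_rot: [3.139, -0.001, 1.484]
force: [-0.1, 0.4, -1.3]
width: 9.4
gripper_force: 59.2
```

Run:
```python
from h import *
go(634,13,245,1.484)
S=shot('scene');D=shot('side')
a=cv2.resize(S['color'][130:300,180:370],None,fx=3,fy=3,interpolation=cv2.INTER_CUBIC)[:510]
b=cv2.resize(D['color'][120:290,180:350],None,fx=3,fy=3,interpolation=cv2.INTER_CUBIC)
cv2.imwrite('pics/g1.png',cv2.resize(np.hstack([a,b])[:,:,::-1],(800,378)))
```

```text
shift cm [-0.    0.03  2.57] turn z deg 0.0 at [633.7  13.1 270.7] 1.484
```

View pics/g1.png

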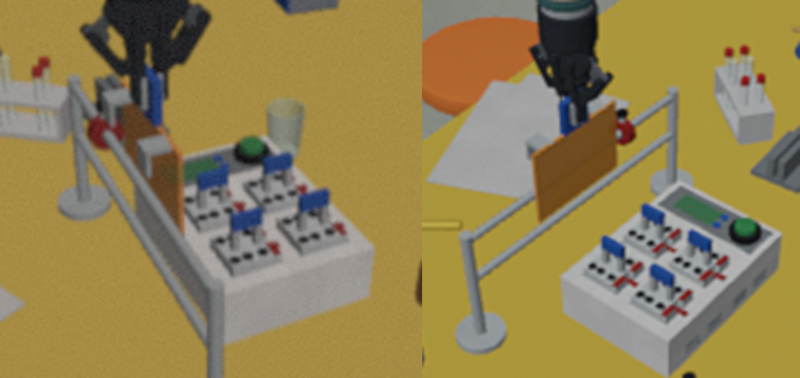

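The view shows all four blocks flush in the deck and the guard poised with its hooks over the bar, left of the collar. I'm lowering it.

>>> move_arm(targets="-1 0 0 1.2 0 0 0;-1 0 0 1.2 0 0 0;-1 0 0 0.8 0 0 0;-1 0 0 0 0 0 0;-1 0 0 0 0 0 0")

```text
clock: 39.82
eef_pos: [632.2, 12.7, 236.2]
tool_rot: [-3.139, 0.0, 1.484]
force: [0.3, 0.1, -2.4]
width: 9.4
gripper_force: 58.9
```

>>> move_arm(targets="-1 0 0 0.5 0 0 0;-1 0 0 0.5 0 0 0;-1 0 0 0.5 0 0 0;-1 0 0 0 0 0 0;-1 0 0 0 0 0 0")

```text
clock: 40.23
eef_pos: [632.6, 12.8, 221.9]
tool_rot: [-3.141, 0.0, 1.484]
force: [-0.6, 0.1, -2.1]
width: 9.3
gripper_force: 59.0
```

>>> move_arm(targets="-1 0 0 0.5 0 0 0;-1 0 0 0.4 0 0 0;-1 0 0 0.4 0 0 0;-1 0 0 0 0 0 0;-1 0 0 0 0 0 0")

```text
clock: 40.65
eef_pos: [632.6, 12.8, 208.9]
tool_rot: [-3.141, 0.0, 1.484]
force: [-0.5, 0.8, -1.8]
width: 9.3
gripper_force: 59.1
```

>>> move_arm(targets="-1 0 0 0.2 0 0 0;-1 0 0 0.2 0 0 0;-1 0 0 0 0 0 0;-1 0 0 0 0 0 0")

```text
clock: 40.98
eef_pos: [632.8, 12.8, 205.2]
tool_rot: [-3.141, 0.0, 1.484]
force: [0.1, -0.8, -2.1]
width: 9.6
gripper_force: 59.1
```

>>> move_arm(targets="-1 0 0 0.15 0 0 0;-1 -0.7 0 0 0 0 0;-1 -0.7 0 0 0 0 0;-1 -0.6 0 0 0 0 0;-1 0 0 0 0 0 0")

```text
clock: 41.4
eef_pos: [631.2, -9.2, 203.9]
tool_rot: [3.141, 0.001, 1.482]
force: [-0.1, -0.9, -3.0]
width: 9.3
gripper_force: 59.1
```

>>> move_arm(targets="-1 0 0 0 0 0 0;-1 -0.1 0 0 0 0 0;-1 -0.1 0 0 0 0 0;-1 0 0 0 0 0 0")

```text
clock: 41.73
eef_pos: [630.9, -9.3, 203.8]
tool_rot: [-3.142, 0.0, 1.484]
force: [-0.0, -0.3, -1.8]
width: 9.3
gripper_force: 59.1
```

>>> move_arm(targets="-1 -0.1 0 0 0 0 0;-1 -0.1 0 0 0 0 0;-1 0 0 0 0 0 0;-1 0 0 0 0 0 0")

```text
clock: 42.07
eef_pos: [630.8, -9.8, 204.0]
tool_rot: [3.141, -0.002, 1.485]
force: [0.7, 4.0, -2.0]
width: 9.5
gripper_force: 59.2
```

>>> move_arm(targets="-1 -0.1 0 0 0 0 0;-1 0 0 0 0 0 0;-1 0 0 0 0 0 0")

```text
clock: 42.32
eef_pos: [630.8, -9.9, 204.1]
tool_rot: [3.141, -0.003, 1.485]
force: [0.2, 5.5, -0.6]
width: 9.3
gripper_force: 59.3
```

Contact with the collar (Fy about 5 N). Now I'm setting it down on the bar.

>>> move_arm(targets="-1 0 0 0.15 0 0 0;-1 0 0 0 0 0 0;-1 0 0 0.1 0 0 0;-1 0 0 0 0 0 0;-1 0 0 0 0 0 0")

```text
clock: 42.73
eef_pos: [631.2, -9.7, 202.8]
tool_rot: [3.14, -0.003, 1.486]
force: [-1.1, 5.4, 4.9]
width: 9.5
gripper_force: 60.2
```

>>> move_arm(targets="1 0 0 0 0 0 0;1 0 0 0 0 0 0;1 0 0 0 0 0 0;1 0 0 0 0 0 0;1 0 0 0 0 0 0")

```text
clock: 43.15
eef_pos: [630.7, -12.8, 201.2]
tool_rot: [-3.142, 0.001, 1.484]
force: [-0.2, -0.8, -0.6]
width: 69.3
gripper_force: 0.0
```

>>> move_arm(targets="1 0 0 -1 0 0 0;1 0 0 -2 0 0 0;1 0 0 -3 0 0 0;1 0 0 -3 0 0 0;1 0 0 -3 0 0 0")

```text
clock: 43.57
eef_pos: [630.5, -12.1, 323.3]
tool_rot: [3.141, -0.0, 1.484]
force: [1.3, 0.4, 0.0]
width: 85.8
gripper_force: 0.0
```

>>> move_arm(targets="1 0 0 -1 0 0 0;1 0 0 0 0 0 0;1 0 0 0 0 0 0")

```text
clock: 43.82
eef_pos: [630.5, -12.2, 331.5]
tool_rot: [3.141, 0.0, 1.484]
force: [0.1, -0.2, -1.2]
width: 85.5
gripper_force: 0.0
```

Run:
```python
from h import *
W=shot('wrist');S=shot('scene')
for n in ('red',):
    for q in comps(W,n,30): print(n,cv2.boundingRect(q))
b=cv2.resize(S['color'][140:310,190:360],None,fx=2.47,fy=2.47,interpolation=cv2.INTER_CUBIC)
cv2.imwrite('pics/g2.png',cv2.resize(np.hstack([W['color'],cv2.resize(b,(420,420))])[:,:,::-1],(800,343)))
go(433,-112.4,140,1.484);print(read_state()['qpos'].round(2))
```

```text
red (274, 254, 36, 30)
red (110, 166, 8, 20)
red (102, 128, 8, 16)
red (95, 93, 10, 20)
red (170, 92, 8, 19)
shift cm [-11.65 -18.73  18.97] turn z deg 0.0 at [629.7 -12.6 329.7] 1.484
[ 0.38  0.59 -0.7   1.43  0.39  1.27 -0.44]
```

View pics/g2.png

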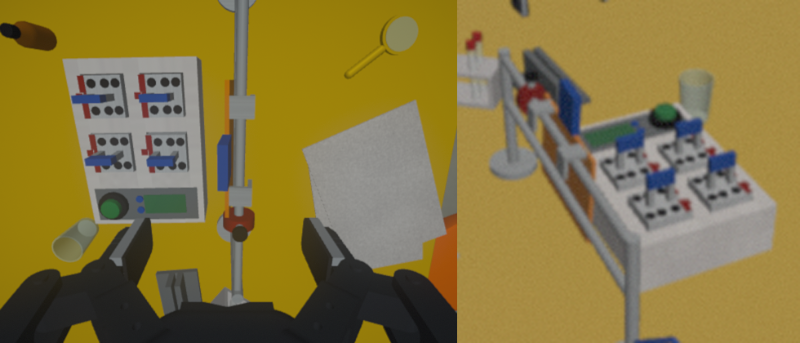

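The view shows the guard hung over the upper bar, both hooks on (scaled px (240,107) and (240,198)), with its lower edge at the collar (238,215). I'm zooming in to check for a gap.

Run:
```python
from h import *
W=shot('wrist')
c=W['color'][220:300,250:340]
cv2.imwrite('pics/g3.png',cv2.resize(c,None,fx=6,fy=6,interpolation=cv2.INTER_NEAREST)[:,:,::-1])
hsv=cv2.cvtColor(W['color'],cv2.COLOR_RGB2HSV).astype(int)
for x in range(279,288,2): print(x,[(y,hsv[y,x].tolist()) for y in range(244,264,2)])
for y in (250,252,254,256,258): print(y,onz(W,(283,y),185)[:2].round(1))
# where expected collar face point (at panel) and guard edge
```

```text
279 [(244, [17, 213, 165]), (246, [17, 202, 164]), (248, [16, 167, 159]), (250, [17, 199, 164]), (252, [17, 210, 165]), (254, [17, 224, 167]), (256, [17, 221, 166]), (258, [17, 222, 164]), (260, [17, 219, 164]), (262, [17, 222, 164])]
281 [(244, [16, 125, 151]), (246, [16, 126, 152]), (248, [16, 104, 149]), (250, [15, 83, 145]), (252, [15, 116, 145]), (254, [17, 207, 139]), (256, [16, 208, 137]), (258, [16, 207, 137]), (260, [16, 208, 136]), (262, [16, 210, 136])]
283 [(244, [83, 8, 131]), (246, [83, 8, 132]), (248, [83, 8, 134]), (250, [80, 6, 133]), (252, [21, 35, 124]), (254, [18, 188, 111]), (256, [9, 165, 96]), (258, [8, 169, 98]), (260, [8, 172, 98]), (262, [7, 169, 98])]
285 [(244, [70, 6, 131]), (246, [80, 6, 132]), (248, [80, 6, 134]), (250, [80, 6, 132]), (252, [24, 61, 139]), (254, [17, 193, 123]), (256, [6, 167, 99]), (258, [7, 168, 100]), (260, [7, 168, 100]), (262, [8, 170, 99])]
287 [(244, [75, 4, 130]), (246, [80, 6, 132]), (248, [80, 6, 134]), (250, [70, 6, 132]), (252, [45, 8, 126]), (254, [7, 128, 102]), (256, [6, 152, 99]), (258, [7, 155, 99]), (260, [7, 155, 99]), (262, [7, 155, 99])]
250 [628.8 -74.7]
252 [628.6 -76.9]
254 [628.4 -79.1]
256 [628.3 -81.3]
258 [628.1 -83.5]
```

View pics/g3.png

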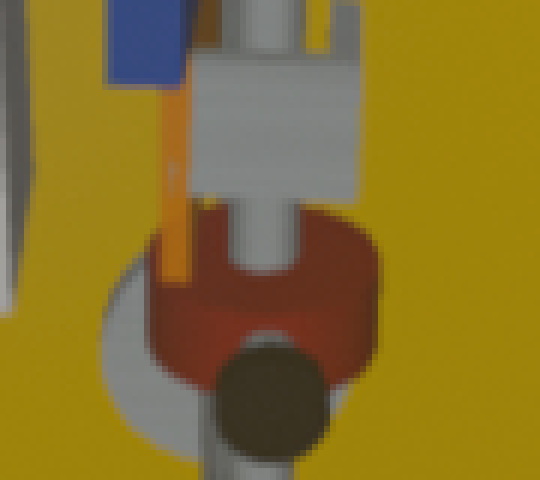

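The amber edge ends on the collar's face at crop (175,283), so it is in contact. Next is the start button, with fingers shut.

>>> move_arm(targets="-1 -2 -3.1 0 0 0 0;-1 -2 -3.1 0 0 0 0;-1 -1.9 -3.1 0 0 0 0;-1 -1.9 -3.1 0 0 0 0;-1 -1.9 -3.1 0 0 0 0")

```text
clock: 44.38
eef_pos: [465.4, -96.0, 329.8]
tool_rot: [-3.139, -0.0, 1.484]
force: [-0.4, -0.2, 0.7]
width: 25.7
gripper_force: 0.0
```

>>> move_arm(targets="-1 -1.9 -3.1 0 0 0 0;-1 0 0 4 0 0 0;-1 0 0 4 0 0 0;-1 0 0 4 0 0 0;-1 0 0 4 0 0 0")

```text
clock: 44.8
eef_pos: [434.2, -112.0, 169.3]
tool_rot: [-3.141, -0.001, 1.483]
force: [-0.3, -0.3, -0.8]
width: 0.2
gripper_force: 0.0
```

>>> move_arm(targets="-1 0 0 3 0 0 0;-1 0 0 1 0 0 0;-1 0 0 0 0 0 0;-1 0 0 0 0 0 0")

```text
clock: 45.13
eef_pos: [435.5, -111.1, 131.5]
tool_rot: [-3.141, -0.0, 1.485]
force: [0.6, -0.9, -0.4]
width: 0.6
gripper_force: 0.0
```

Run:
```python
from h import *
go(433,-112.4,100,1.484)
```

```text
shift cm [-0.15 -0.24  3.15] turn z deg 0.1 at [ 435.5 -111.1  131.5] 1.485
```

>>> move_arm(targets="-1 -0.15 -0.25 1.5 0 0 0;-1 0 0 1.2 0 0 0;-1 0 0 0.4 0 0 0;-1 0 0 0 0 0 0;-1 0 0 0 0 0 0")

```text
clock: 45.55
eef_pos: [433.8, -112.9, 101.5]
tool_rot: [3.139, 0.0, 1.484]
force: [0.7, 0.4, 0.3]
width: 0.0
gripper_force: 0.0
```

>>> move_arm(targets="-1 0 0 0.3 0 0 0;-1 0 0 0.3 0 0 0;-1 0 0 0 0 0 0;-1 0 0 0 0 0 0")

```text
clock: 45.88
eef_pos: [433.6, -113.0, 94.7]
tool_rot: [3.14, 0.0, 1.484]
force: [1.0, -0.4, 2.0]
width: -0.1
gripper_force: 1.1
```

>>> move_arm(targets="-1 0 0 0.3 0 0 0;-1 0 0 0.3 0 0 0;-1 0 0 0 0 0 0;-1 0 0 0 0 0 0")

```text
clock: 46.22
eef_pos: [433.7, -112.9, 89.7]
tool_rot: [3.139, 0.002, 1.485]
force: [-1.4, 0.7, 21.6]
width: 0.1
gripper_force: 11.0
```

>>> move_arm(targets="-1 0 0 0.1 0 0 0;-1 0 0 0 0 0 0;-1 0 0 0 0 0 0")

```text
clock: 46.47
eef_pos: [433.7, -113.0, 89.5]
tool_rot: [3.139, 0.002, 1.485]
force: [-3.9, -0.2, 33.0]
width: -0.2
gripper_force: 16.5
```

Bottomed (33 N on a 5 N spring). Letting go and retreating.

>>> move_arm(targets="-1 0 0 -1 0 0 0;-1 0 0 -2 0 0 0;-1 0 0 -3 0 0 0;-1 0 0 -4 0 0 0;-1 0 0 -4 0 0 0")

```text
clock: 46.88
eef_pos: [431.1, -112.2, 227.8]
tool_rot: [-3.138, -0.001, 1.485]
force: [1.1, -1.3, 0.5]
width: -0.0
gripper_force: 0.0
```

>>> move_arm(targets="-1 0 0 -4 0 0 0;-1 -1 0 0 0 0 0;-1 0 0 0 0 0 0;-1 0 0 0 0 0 0")

```text
clock: 47.22
eef_pos: [430.7, -123.3, 266.5]
tool_rot: [-3.14, 0.0, 1.482]
force: [-0.2, -0.2, -0.6]
width: 0.1
gripper_force: 0.0
```

Run:
```python
from h import *
S=shot('scene');D=shot('side')
a=cv2.resize(S['color'][110:310,150:400],(500,400),interpolation=cv2.INTER_CUBIC)
b=cv2.resize(D['color'][130:280,200:312],(300,400),interpolation=cv2.INTER_CUBIC)
cv2.imwrite('pics/fin.png',np.hstack([a,b])[:,:,::-1]);print(read_state()['clock'],read_state()['eef_pos'],read_state()['force'])
```

```text
47.3167 [ 430.4801487  -122.38774555  265.8367624 ] [ 0.52763863  0.48902958 -0.12036686]
```

View pics/fin.png

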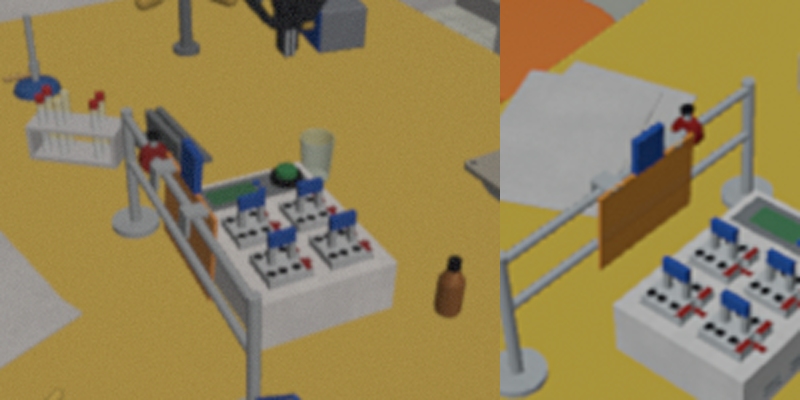

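The final view shows four seated blocks, the guard hanging against the collar (right panel (688,130)), the button back up at (286,175), and the other labware undisturbed. Handing in.

```bash
python3 -c "
from cell import order
print(order.finish_job())"
```

```text
the job is handed in; nothing more can be done
None
```

Job handed in at about 47 s: all four blocks are seated on their pocket floors, the guard hangs on the upper rail against the red collar, and the start button was pressed to its stop last and let go; the hand-in call gave no verdict.

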